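# Take a pressed lid panel out of the bench press

### The job

The press stands open: take out the finished walnut lid panel with the brass inlay. It is too thin to pick up where it lies, so reach in under the raised platen, press on it only lightly and slide it towards the robot until a few centimetres of it hang out over the bed's front edge, still lying flat; then grip it there, lift it clear of the press, and set it down (not dropped) flat, inlay up, lengthwise and centred on the two rails of the drying stand. Leave the plain maple panel in the press, the walnut box, the glue bottle and the sanding block alone, and do not let the panel fall.

Things in the scene. Friction and masses are not known exactly. Their poses are not given: they have to be found in the camera images.
- press: Green bench press, fixed, standing open; nothing on it moves. Origin on the bench under the middle of its bed; x points level from its front (facing the robot) to its back, y to the left seen from the robot. Bed: polished steel-topped plate 200 mm deep (x +-100) by 300 mm wide, 26 mm thick, top 70 mm above the bench, on two feet (y +-115 mm) that end 25 mm behind its front edge.
- bed_edge (a point): Middle of the bed's front edge, level with the bed's top face (70 mm above the bench); axes as those of the press: x points into the press, so a point with negative x has passed the edge towards the robot.
- platen_front (a point): Middle of the raised platen's front edge on its underside: 25 mm farther in than the bed's front edge, 120 mm above the bed. The platen is 150 mm deep, 222 mm wide, 22 mm thick. Two columns 28 mm thick stand at its sides (press x 0, y +-131 mm); over its middle are a crossbeam 56 mm deep (326 to 372 mm above the bench) and a handwheel 192 mm in diameter (to 456 mm).
- lid_panel: Finished panel: dark walnut with brass scrolls, 150 mm long (its x, nearly along the press's x), 60 mm wide (y), 3 mm thick, about 45 g. Origin at the centre of its underside. Lies on the left or right half of the bed, near end 3 to 15 mm behind the bed's front edge, up to 0.1 rad askew. Slides easily on the bed (friction about 0.3; fingertips hold it better); tips off if over half of it hangs out.
- lid_near_end (a point): Middle of the inlaid panel's short edge that is nearest the robot, at mid thickness; 75 mm from the panel's origin along its -x.
- plain_panel: Plain pale maple panel of the same 150 x 60 x 3 mm, lying on the other half of the bed; a bystander. Origin at the centre of its underside.
- stand: Drying stand, fixed on the bench left or right in front of the press: plywood board 170 x 110 x 12 mm with two upright maple rails. Origin on the bench under its middle; x along the rails, within 0.3 rad of the robot's forward direction. Rails: 120 mm long, 10 mm wide, 30 mm high, centre lines at y +-14 mm (38 mm over all, narrower than a panel), tops 42 mm above the bench.
- stand_top (a point): Centre of the stand, midway between the rails and level with their tops (42 mm above the bench); axes as those of the stand.
- walnut_box: Bystander: finished walnut box with brass inlay, 140 x 95 x 72 mm, loose. Origin at the centre of its underside.
- glue_bottle: Bystander: white glue bottle with orange cap, 56 mm diameter, 150 mm high, loose. Origin at the centre of its underside.
- sanding_block: Bystander: cork sanding block 105 x 60 x 34 mm, loose. Origin at the centre of its underside.
There are look-alikes about, which are no part of the job. Leave any purple or turquoise look-alike of the lid_panel alone.

How it is judged:
By the outcome, as a careful person would: the job done as asked, in the order asked, and still so for the second after the job is handed in, with the robot touching nothing.
It also fails if it takes over 61 s, if anything falls off the work surface, if the arm or the gripper's body presses on something with over 40 N, if the wrist force passes 120 N, or if a joint passes its speed limit or range.

### The arm

A 6-joint arm with a two-finger parallel gripper is mounted at the origin on the work surface. World frame = base frame: x ahead of the robot, y to its left, z up, the work surface at z = 0. Lengths are in m, angles in rad, forces in N, time in s.
With the tool pointing down it reaches from about 0.375 to 0.9 m from the base axis. Payload 3.1 kg.
Tool frame: the origin (TCP) lies between the finger pads; the fingertips stand 19 mm ahead of it and the grasp point (between the pads) is the TCP; z points along the fingers, y is the line along which they close (so a half turn about z gives the same grasp; the last joint's range is limited). The gripper opens to 87 mm and grips with 3 to 60 N. Pads are 19 mm wide; open, the fingers measure 117 mm over their backs; the gripper's body (75 mm by 190 mm) begins 51 mm behind the grasp point.
Start: joints at [0.928, 0.527, 1.433, -0, 1.181, -0.178], TCP at [0.28, 0.559, 0.213] pointing down, gripper open.
Joint ranges: [-3.08, 3.08], [-0.75, 2.2], [0.22, 2.44], [-1.43, 4.57], [0, 2.65], [-2.85, 2.85]. Speed limits (rad/s): [2.79, 2.79, 3.14, 3.14, 3.14, 3.14].

### API

Orientations are given as a unit quaternion [x, y, z, w].
In Python, from rig import robot, camera, camera_info, hand_in gives the robot as it stands.
- The arm moves only by the shell command python3 -m handwheel 'ROWS' [FORCE]. ROWS is a JSON object of lists of equal length, an entry for each row: "hand": the opening, from 0 (shut) to 1 (fully open); "translation": the shift along the world's x, y, z in mm, a list of three; "turn": the turn, a rotation vector about the world's x, y, z in rad, a list of three. In form: {"hand": [hand, ...], "translation": [[tx, ty, tz], ...], "turn": [[ax, ay, az], ...]}. A call has 1 to 12 rows; each row is the pose to reach, as a shift and turn from the pose commanded when the call began; what a row does not reach only later rows make up. A row lasts 1/12 s, in which the tool goes at most 41.7 mm and 7.16 degrees, less where a joint would pass 70% of its speed; a pose out of reach is approached as far as the arm can. A call with a gripper value outside its range is refused whole. The fingers move at their own pace and stop on an object; FORCE is the grip in N (left out, the last holds). Time passes only in rows, so rows that repeat a pose let the fingers close. It gives the time, the measured TCP pose, the force, the opening and the grip force at its end, in the units of the state.
- robot.get_obs(): the state, without advancing time (a new reading comes with each control period).
- camera(name): name is "scene" or "top" or "wrist"; returns (picture, depth): 420x560x3 uint8, red, green, blue; 420x560 float32, m along the optical axis (not along the pixel's ray), 0 where there is no reading.
- camera_info(name): a dict with "vertical_fov" (degrees; the focal length in pixels is half the picture's height over the tangent of half this angle, whatever the lens; pixels are square), "cx", "cy" (the principal point, pixels), "world_from_camera" (4x4, takes a point from camera to world coordinates). Camera axes: x right, y down, z forward; pixel columns grow to the right and rows downward; lengths in m; the calibration is good to about 2 mm. A picture is of the moment at which its call begins: read the wrist's pose just before it. camera_info takes no time and is no camera call; for the wrist camera it gives the pose at the moment of the call.
- hand_in(): hands the job in; it is judged then, once.
The state is a dict: "time": time; "q": joint angles; "joint_velocities": joint speeds; "joint_torque": joint torques, N m; "position": TCP position; "tool_rot": TCP orientation; "ft_force": force on the tool from outside, world axes, zero at the start; "moment": the same for the moment, N m; "grip_width": finger opening in m; "grip_force": force on a finger pad.
Only numpy, scipy, OpenCV 4.12 (cv2) and the standard library are available. Lean on these libraries where they do the work, as an engineer would, in place of code of your own. Each camera call takes 0.05 s, during which the arm holds its last target. There are 200 camera calls.

## Working session

There is one attempt and no reset: what is moved stays moved. The work goes in short steps, Python scripts to look and compute and a shell command to move; the robot and the scene stay as the last step left them, time stands still between calls to the robot, and variables do not carry over. Pictures are saved under pics/ and viewed, at most 10 in all, crops included, and the job is handed in when it is done.

```bash
mkdir -p pics; cat > h.py <<'E'
import numpy as np, cv2
from rig import robot, camera, camera_info, hand_in
def K(n):
    i=camera_info(n); f=210/np.tan(np.radians(i['vertical_fov'])/2); return i,f
def cloud(n):
    i,f=K(n); p,d=camera(n)
    v,u=np.mgrid[0:420,0:560]
    P=np.stack([(u-i['cx'])/f*d,(v-i['cy'])/f*d,d],-1)
    T=np.array(i['world_from_camera']); W=P@T[:3,:3].T+T[:3,3]
    W[d==0]=np.nan
    return p,d,W
def save(name,p): cv2.imwrite('pics/'+name,cv2.cvtColor(p,cv2.COLOR_RGB2BGR))
E
python3 - <<'E'
from h import *
o=robot.get_obs(); print(o['position'],o['tool_rot'],o['time'])
ps=[]
for n in('scene','top'):
    p,d,W=cloud(n); np.savez('pics/'+n,p=p,W=W); save(n+'0.png',p)
    print(n,np.array(camera_info(n)['world_from_camera']).round(3).tolist(),camera_info(n)['vertical_fov'])
E
```

```text
[0.27910289 0.55838625 0.21195458] [ 2.29809390e-01  9.73235057e-01 -9.91566791e-04 -4.29428539e-04] 0.0
scene [[-0.753, -0.617, 0.228, 0.392], [-0.658, 0.707, -0.259, 0.282], [-0.001, -0.345, -0.939, 1.157], [0.0, 0.0, 0.0, 1.0]] 56.30503714896743
top [[0.023, -0.986, 0.164, 0.424], [-1.0, -0.025, -0.014, 0.004], [0.018, -0.163, -0.986, 1.41], [0.0, 0.0, 0.0, 1.0]] 43.497259594575524
```

View pics/scene0.png

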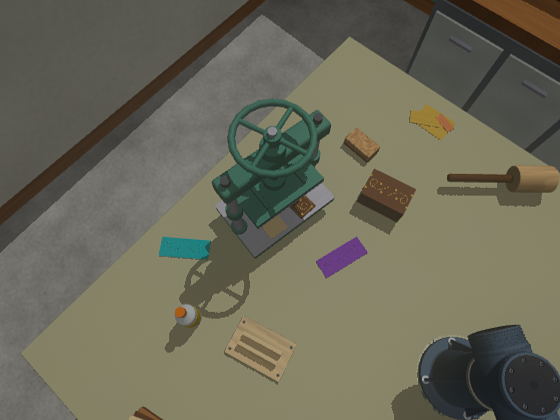

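View pics/top0.png

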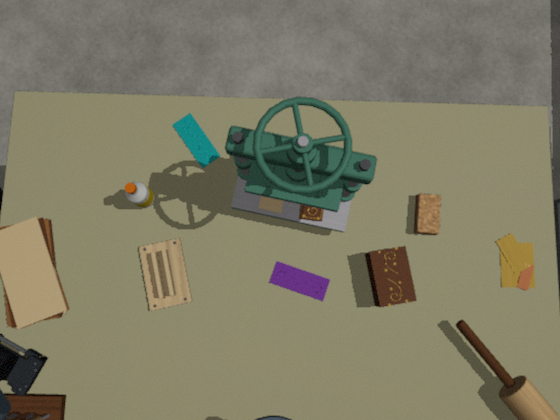

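The walnut lid with brass scrolls shows at top (312,211) / scene (305,205). What could be taken for it: the maple panel at top (271,205), the purple strip at (299,281), the turquoise strip at (196,140), and the walnut box at (391,277). I choose the one on the bed's right half and check it in a crop while measuring.

```bash
python3 - <<'E'
from h import *
a=np.load('pics/top.npz'); p,W=a['p'],a['W']
s=np.load('pics/scene.npz')
c1=cv2.resize(p[150:240,220:370],(750,450),interpolation=cv2.INTER_CUBIC)
c2=cv2.resize(s['p'][170:270,200:350],(750,500),interpolation=cv2.INTER_CUBIC)
im=np.vstack([cv2.resize(c1,(500,300)),cv2.resize(c2,(450,300)).copy()[:, :450] if 0 else cv2.resize(c2,(500,300))])
save('crop.png',im)
for nm,A in(('top',a),('scene',s)):
    P,W=A['p'].astype(int),A['W']; z=W[...,2]; x=W[...,0]; y=W[...,1]
    R,G,B=P[...,0],P[...,1],P[...,2]
    bed=(abs(z-.07)<.007)&(x>.45)&(x<.8)&(abs(y)<.25)
    lab=cv2.minAreaRect(W[bed][:,:2].astype(np.float32)*1000)
    print(nm,'bed',bed.sum(),np.nanmedian(z[bed]),lab,cv2.boxPoints(lab).round(0).tolist())
    lid=bed&(R-B>15)&(R<150)&(G<R-8); pl=bed&(R-B>15)&(R>=110)
    for n,m in(('lid',lid),('pl',pl)):
        m=cv2.morphologyEx(m.astype(np.uint8),cv2.MORPH_CLOSE,np.ones((3,3)))
        k,l,st,_=cv2.connectedComponentsWithStats(m)
        if k<2: continue
        j=1+st[1:,4].argmax(); q=(l==j)&bed
        r=cv2.minAreaRect(W[q][:,:2].astype(np.float32)*1000); print(n,st[j],r,cv2.boxPoints(r).round(0).tolist(),np.median(z[q]))
    rl=(abs(z-.042)<.006)&(x>.25)&(x<.65)&(y>.15)&(y<.5)
    k,l,st,_=cv2.connectedComponentsWithStats(rl.astype(np.uint8))
    for j in range(1,k):
        if st[j,4]>30:
            q=l==j; r=cv2.minAreaRect(W[q][:,:2].astype(np.float32)*1000); print('rail',st[j],r,np.median(z[q]))
    bd=(abs(z-.012)<.005)&(x>.25)&(x<.65)&(y>.2)&(y<.5)|rl
    k,l,st,_=cv2.connectedComponentsWithStats(bd.astype(np.uint8)); j=1+st[1:,4].argmax()
    r=cv2.minAreaRect(W[l==j][:,:2].astype(np.float32)*1000); print('board',st[j],r)
E
```

```text
top bed 2451 0.07037006595746775 ((613.4400634765625, -81.62989807128906), (439.9724426269531, 155.6529541015625), 64.71531677246094) [[449.0, -247.0], [590.0, -314.0], [778.0, 84.0], [637.0, 151.0]]
lid [299 205  24  16 302] ((614.5736694335938, -79.70741271972656), (58.11945724487305, 36.22932815551758), 83.44363403320312) [[593.0, -107.0], [629.0, -111.0], [636.0, -53.0], [600.0, -49.0]] 0.07242371196203168
pl [259 197  24  16 254] ((634.068603515625, 24.306543350219727), (57.69661331176758, 29.679298400878906), 76.95275115966797) [[613.0, -0.0], [642.0, -7.0], [655.0, 49.0], [626.0, 56.0]] 0.07238016403620096
rail [161 249  13  47 198] ((456.4582824707031, 286.0289001464844), (119.54692840576172, 11.374574661254883), 14.141414642333984) 0.04178378343816547
rail [151 251  12  47 194] ((449.4967956542969, 313.5905456542969), (119.39310455322266, 11.876273155212402), 14.270511627197266) 0.04164172262432475
board [ 138  238   53   72 2402] ((453.03692626953125, 299.6153564453125), (170.20120239257812, 111.0306396484375), 14.052274703979492)
scene bed 2436 0.07057589631128103 ((628.35
[... 307 characters left out ...]
 -13.0], [672.0, 45.0], [624.0, 56.0]] 0.07282816794228908
pl [301 200  15  16  48] ((604.9812622070312, -83.59666442871094), (25.078140258789062, 49.647789001464844), 7.63776969909668) [[589.0, -61.0], [596.0, -110.0], [621.0, -107.0], [614.0, -57.0]] 0.07285467275411772
rail [242 331  41  24 171] ((454.93109130859375, 284.558837890625), (118.19192504882812, 9.965005874633789), 13.925032615661621) 0.0422379149650316
rail [237 341  41  25 177] ((448.08251953125, 311.7626953125), (119.48521423339844, 9.894275665283203), 13.753737449645996) 0.04179525848913457
board [ 224  316   72   66 2518] ((451.4822998046875, 298.3648376464844), (169.90341186523438, 109.95890808105469), 13.954312324523926)
```

View pics/crop.png

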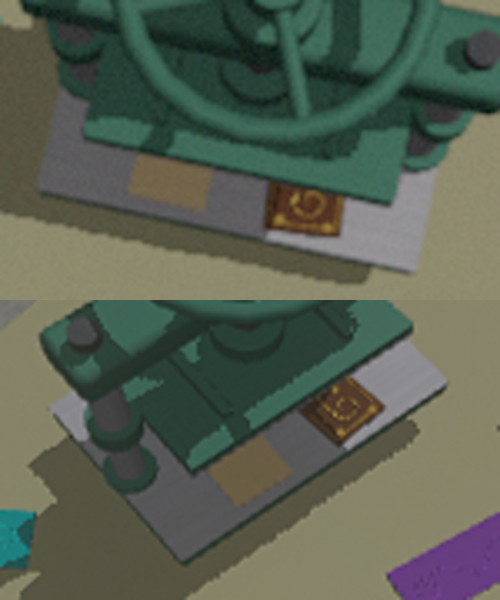

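The crop confirms it: dark walnut with brass scrolls on the bed's right half. The pale maple panel is on the left half. Next I fit the bed edge and lid edges more precisely and work out the first pose.

```bash
cat > fit.py <<'E'
from h import *
from scipy.spatial.transform import Rotation as R
def bedlid(A):
    P,W=A['p'].astype(int),A['W']; x,y,z=W[...,0],W[...,1],W[...,2]
    bed=((abs(z-.071)<.006)&(x>.5)&(x<.76)&(y<.14)&(y>-.19)).astype(np.uint8)
    k,l,st,_=cv2.connectedComponentsWithStats(bed); q=l==1+st[1:,4].argmax()
    e=[]
    for y0 in np.arange(-.13,.08,.01):
        m=q&(abs(y-y0)<.005)
        if m.sum()>4: e.append((np.nanmin(x[m])+.0015,y0))
    e=np.array(e); c=np.polyfit(e[:,1],e[:,0],1); r=e[:,0]-np.polyval(c,e[:,1]); g=abs(r)<.004
    c=np.polyfit(e[g,1],e[g,0],1); yaw=-np.arctan(c[0])
    sat=P[...,0]-P[...,2]
    lid=q&(sat>12)&(y<-.03)
    return c,yaw,q,lid,(e[:,0]-np.polyval(c,e[:,1])).std()
if __name__=='__main__':
    for n in('top','scene'):
        A=np.load(f'pics/{n}.npz'); c,yaw,q,lid,s=bedlid(A); W=A['W']
        r=cv2.minAreaRect(W[lid][:,:2].astype(np.float32)*1000)
        print(n,c.round(4),'yaw',yaw.round(3),s.round(4),'lid',r,cv2.boxPoints(r).round().tolist())
        e=W[q][:,:2]; 
        u=np.array([np.cos(yaw),np.sin(yaw)]); v=np.array([-u[1],u[0]])
        print('bed y ext',(e@v).min().round(4),(e@v).max().round(4),'x',(e@u).min().round(4))
E
python3 fit.py
```

```text
top [0.19   0.6029] yaw -0.188 0.0006 lid ((614.568603515625, -79.42627716064453), (58.69768142700195, 36.24431610107422), 83.32955932617188) [[593.0, -106.0], [629.0, -111.0], [636.0, -52.0], [600.0, -48.0]]
bed y ext -0.0563 0.2438 x 0.59
scene [0.1891 0.6016] yaw -0.187 0.0006 lid ((610.9862060546875, -111.43223571777344), (127.81209564208984, 53.71280288696289), 75.37799835205078) [[569.0, -166.0], [621.0, -180.0], [653.0, -56.0], [601.0, -43.0]]
bed y ext -0.059 0.2455 x 0.589
```

```bash
python3 - <<'E'
from h import *
from scipy.spatial.transform import Rotation as R
o=robot.get_obs(); R0=R.from_quat(o['tool_rot']); p=np.array(o['position'])
d=np.array([np.cos(-.117),np.sin(-.117),0]); t=np.radians(52)
z=np.sin(t)*d-[0,0,np.cos(t)]; y=np.array([-d[1],d[0],0])
Rt=R.from_matrix(np.c_[np.cross(y,z),y,z])
print('turn',(Rt*R0.inv()).as_rotvec().round(3), np.degrees((Rt*R0.inv()).magnitude()))
c=np.array([.5965,-.0775,.073])+.056*d
for b,h in((.12,.1),(.12,.018),(0,.018)):
    tip=c-b*d+[0,0,h]; tcp=tip-.019*z; print('tip',tip.round(3),'tcp',tcp.round(3),'shift mm',((tcp-p)*1000).round(0))
E
```

```text
turn [-0.259 -0.875  0.323] 55.453045589182935
tip [ 0.533 -0.07   0.173] tcp [ 0.518 -0.068  0.185] shift mm [ 239. -627.  -27.]
tip [ 0.533 -0.07   0.091] tcp [ 0.518 -0.068  0.103] shift mm [ 239. -627. -109.]
tip [ 0.652 -0.084  0.091] tcp [ 0.637 -0.082  0.103] shift mm [ 358. -641. -109.]
```

```bash
python3 -m handwheel '{"hand":[0,0,0,0,0,0,0,0,0,0,0,0],"translation":[[15,-40,0],[30,-80,0],[45,-120,0],[60,-155,0],[75,-195,0],[90,-235,0],[105,-275,0],[120,-315,0],[135,-350,0],[150,-390,0],[165,-430,0],[180,-470,0]],"turn":[[-0.02,-0.07,0.03],[-0.04,-0.14,0.05],[-0.06,-0.22,0.08],[-0.09,-0.29,0.11],[-0.11,-0.36,0.13],[-0.13,-0.44,0.16],[-0.15,-0.51,0.19],[-0.17,-0.58,0.21],[-0.19,-0.66,0.24],[-0.22,-0.73,0.27],[-0.24,-0.8,0.3],[-0.259,-0.875,0.323]]}' 5
```

```text
time: 1.1
position: [0.4401, 0.1611, 0.2869]
tool_rot: [0.061, 0.917, -0.031, 0.393]
ft_force: [0.8, -0.6, -0.1]
grip_width: 0.0148
grip_force: 0.0
```

```bash
python3 -m handwheel '{"hand":[0,0,0,0,0,0,0,0,0],"translation":[[15,-40,0],[30,-80,0],[45,-120,0],[59,-157,-27],[59,-157,-60],[59,-157,-80],[59,-157,-100],[59,-157,-109],[59,-157,-109]],"turn":[[0,0,0],[0,0,0],[0,0,0],[0,0,0],[0,0,0],[0,0,0],[0,0,0],[0,0,0],[0,0,0]]}'; python3 - <<'E'
from h import *
from scipy.spatial.transform import Rotation as R
p,d,W=cloud('wrist'); save('w1.png',p); np.savez('pics/w1',p=p,W=W)
o=robot.get_obs(); print(o['position'].round(4),R.from_quat(o['tool_rot']).as_matrix()[:,1:].round(3).T,o['ft_force'],np.array(camera_info('wrist')['world_from_camera']).round(3)[:3,3])
from fit import bedlid
c,yaw,q,lid,s=bedlid(dict(p=p,W=W)); r=cv2.minAreaRect(W[lid][:,:2].astype(np.float32)*1000); print(c,yaw,s,lid.sum(),cv2.boxPoints(r).round())
E
```

```text
time: 1.85
position: [0.5148, 0.0266, 0.2635]
tool_rot: [0.064, 0.926, -0.036, 0.37]
ft_force: [1.3, 0.1, -0.4]
grip_width: 0.0006
grip_force: 0.0
[0.515  0.0266 0.2637] [[ 0.144  0.989 -0.02 ]
 [ 0.681 -0.114 -0.724]] [ 0.21306692  0.26694387 -0.41019615] [0.347 0.053 0.339]
[0.19207174 0.60239018] -0.18976074047989908 0.00030134897155297615 2818 [[ 570. -166.]
 [ 727. -202.]
 [ 765.  -33.]
 [ 608.    3.]]
```

View pics/w1.png

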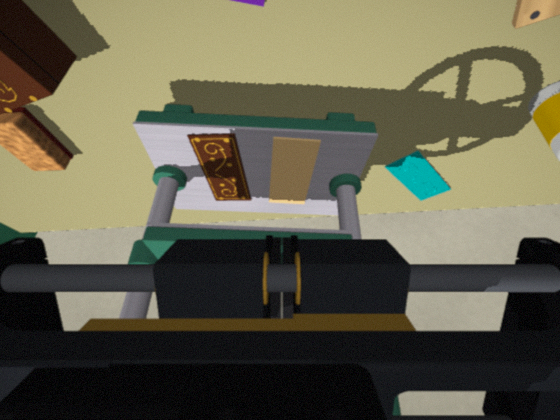

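The wrist view sees under the platen: the lid spans pixels (188–250, 130–200), the maple panel (270–320, 137–203). I fit the lid from it.

```bash
cat > lid.py <<'E'
from h import *
from scipy.spatial.transform import Rotation as R
def lidfit(p,W,zc=.073,box=(.45,.8,-.2,.05)):
    P=p.astype(int); x,y,z=W[...,0],W[...,1],W[...,2]
    m=(abs(z-zc)<.012)&(x>box[0])&(x<box[1])&(y>box[2])&(y<box[3])&(P[...,0]-P[...,2]>20)&(P[...,1]<P[...,0]*.85)&(P[...,0]<150)
    m=cv2.morphologyEx(m.astype(np.uint8),cv2.MORPH_CLOSE,np.ones((7,7)))
    k,l,st,_=cv2.connectedComponentsWithStats(m); j=1+st[1:,4].argmax(); q=(l==j)&np.isfinite(z)&(abs(z-zc)<.012)
    r=cv2.minAreaRect(W[q][:,:2].astype(np.float32)*1000); b=cv2.boxPoints(r)
    return r,b.round(1).tolist(),np.median(z[q]),st[j]
def turn(d,deg,fwd=None):
    o=robot.get_obs(); R0=R.from_quat(o['tool_rot']); t=np.radians(deg)
    z=np.sin(t)*d-[0,0,np.cos(t)]; y=np.array([-d[1],d[0],0])
    Rt=R.from_matrix(np.c_[np.cross(y,z),y,z]); return (Rt*R0.inv()).as_rotvec(),z,np.array(o['position'])
E
python3 - <<'E'
from lid import *
A=np.load('pics/w1.npz'); print(*lidfit(A['p'],A['W']),sep='\n')
d=np.array([np.cos(-.117),np.sin(-.117),0])
rv,z,p=turn(d,52); print('turn',rv.round(3))
c=np.array([.5965,-.0775,.073])+.056*d
for b,h in((.12,.018),(0,.018)):
    tcp=c-b*d+[0,0,h]-.019*z; print('shift',((tcp-p)*1000).round(0))
E
```

```text
((671.9755249023438, -86.1494369506836), (61.52043533325195, 152.6827850341797), 84.42013549804688)
[[593.0, -109.30000305175781], [745.0, -124.19999694824219], [750.9000244140625, -63.0], [599.0, -48.099998474121094]]
0.07394320789217285
[ 188  134   63   67 2716]
turn [ 0.001 -0.148  0.029]
shift [   3.  -95. -161.]
shift [ 122. -109. -161.]
```

```bash
python3 -m handwheel '{"hand":[0,0,0,0,0,0,0,0,0,0],"translation":[[0,-30,-20],[1,-60,-40],[2,-95,-60],[3,-95,-80],[3,-95,-100],[3,-95,-120],[3,-95,-140],[3,-95,-161],[3,-95,-161],[3,-95,-161]],"turn":[[0,-0.03,0],[0,-0.06,0.01],[0,-0.09,0.02],[0,-0.12,0.029],[0,-0.148,0.029],[0,-0.148,0.029],[0,-0.148,0.029],[0,-0.148,0.029],[0,-0.148,0.029],[0,-0.148,0.029]]}'; python3 - <<'E'
from lid import *
d=np.array([np.cos(-.117),np.sin(-.117),0]); rv,z,p=turn(d,52); print(rv.round(3),robot.get_obs()['q'].round(2))
c=np.array([.652,-.0845,.073])
for b,h in((.12,.018),(0,.018)): print('shift',((c-b*d+[0,0,h]-.019*z-p)*1000).round(0))
E
```

```text
time: 2.73
position: [0.5548, 0.0212, 0.3044]
tool_rot: [0.062, 0.909, -0.04, 0.411]
ft_force: [0.3, 0.5, -0.9]
grip_width: 0.0004
grip_force: 0.0
[ 0.014 -0.058  0.029] [-0.16  0.15  2.14 -1.43  0.   -0.17]
shift [ -37.  -90. -202.]
shift [  82. -104. -202.]
```

```bash
cat > fk.py <<'E'
import numpy as np, json, os
from scipy.optimize import least_squares
from scipy.spatial.transform import Rotation as R
from rig import robot
def Ry(a): return R.from_euler('y',a).as_matrix()
def Rz(a): return R.from_euler('z',a).as_matrix()
def fk(q,k):
    a,h,L1,e,L2,T=k
    A=Rz(q[0]); p=A@[a,0,h]; A=A@Ry(q[1]); p=p+A@[0,0,L1]; A=A@Ry(q[2]); p=p+A@[e,0,L2]
    A=A@Rz(q[3])@Ry(q[4])@Rz(q[5]+np.pi/2); return p+A@[0,0,T],A
def log():
    o=robot.get_obs(); f='obs.json'; L=json.load(open(f)) if os.path.exists(f) else [[[.928,.527,1.433,0,1.181,-.178],[.2791,.5584,.212],[.2298,.9732,-.001,-.0004]]]
    L.append([list(map(float,o[k])) for k in('q','position','tool_rot')]); json.dump(L,open(f,'w')); return L
def fit(L):
    f=lambda k:np.concatenate([fk(q,k)[0]-p for q,p,_ in L]+[1e-3*(np.array(k)-[0,.35,.4,0,.35,.25])])
    s=least_squares(f,[0,.35,.4,0,.35,.25]); return s.x,abs(s.fun).max()
if __name__=='__main__':
    L=log(); print(np.round(L[-1][0],3),*fit(L))
    k=fit(L)[0]; print('rot err',[(R.from_matrix(fk(q,k)[1])*R.from_quat(r).inv()).magnitude().round(3) for q,_,r in L])
E
python3 fk.py; python3 - <<'E'
from lid import *
d=np.array([np.cos(-.117),np.sin(-.117),0]); print(turn(d,15)[0].round(3))
E
```

```text
[-1.630e-01  1.490e-01  2.141e+00 -1.430e+00  1.000e-03 -1.680e-01] [ 20.69656111  -8.8373982   -9.72564618  -1.80015754 -17.15108576
  -9.28204132] 0.09956737801002453
[0.098 0.582 0.021]Traceback (most recent call last):
  File "fk.py", line 19, in <module>
    k=fit(L)[0]; print('rot err',[(R.from_matrix(fk(q,k)[1])*R.from_quat(r).inv()).magnitude().round(3) for q,_,r in L])
                                  ^^^^^^^^^^^^^^^^^^^^^^^^^^^^^^^^^^^^^^^^^^^^^^^^^^^^^^^^^^^^^^^^^^
AttributeError: 'float' object has no attribute 'round'
```

```bash
sed -i 's/a,h,L1,e,L2,T=k/a,h,L1,e,L2,T,s=k/; s/A@\[a,0,h\]/A@[a,s,h]/; s/\[0,.35,.4,0,.35,.25\]/[0,.35,.4,0,.35,.25,.11]/g; s/\.magnitude().round(3)/.magnitude()/' fk.py; rm -f obs.json; python3 fk.py
```

```text
[-1.630e-01  1.490e-01  2.141e+00 -1.430e+00  1.000e-03 -1.680e-01] [0.04369363 0.32331998 0.54800364 0.14616147 0.37854049 0.30610199
 0.11115884] 0.00016599493778052948
rot err [0.0029349750378704085, 3.502090498365144e-16]
```

```bash
python3 -m handwheel '{"hand":[0,0,0,0,0,0,0,0],"translation":[[0,0,0],[0,0,0],[0,0,0],[0,0,0],[0,0,0],[0,0,0],[0,0,0],[0,0,0]],"turn":[[0.02,0.1,0],[0.03,0.2,0],[0.05,0.3,0],[0.07,0.4,0],[0.08,0.5,0],[0.098,0.582,0.02],[0.098,0.582,0.02],[0.098,0.582,0.02]]}'; python3 fk.py
```

```text
time: 3.4
position: [0.5529, 0.0237, 0.3039]
tool_rot: [0.067, 0.975, -0.031, 0.208]
ft_force: [1.4, -1.0, -0.1]
grip_width: 0.0003
grip_force: 0.0
[-0.142  0.175  1.811 -0.045  0.734 -1.549] [-0.01083857  0.28118618  0.59388474  0.11717571  0.40064348  0.32205031
  0.11118115] 0.0001938847361482312
rot err [0.0029349750378704085, 3.502090498365144e-16, 3.092834880431381e-16]
```

```bash
python3 -m handwheel '{"hand":[0,0,0,0,0],"translation":[[-20,-20,-30],[-30,-40,-60],[-40,-60,-90],[-50,-80,-110],[-50,-90,-110]],"turn":[[0,0,0],[0,0,0],[0,0,0],[0,0,0],[0,0,0]]}'; python3 fk.py; python3 -m handwheel '{"hand":[0,0,0,0,0],"translation":[[0,0,30],[0,0,60],[0,0,90],[0,0,130],[0,0,130]],"turn":[[0,-0.1,0],[0,-0.2,0],[0,-0.3,0],[0,-0.3,0],[0,-0.3,0]]}';python3 fk.py
```

```text
time: 3.82
position: [0.4997, -0.0692, 0.1895]
tool_rot: [0.07, 0.975, -0.032, 0.206]
ft_force: [-0.6, 0.4, -0.7]
grip_width: 0.0003
grip_force: 0.0
[-0.407  0.291  2.079  0.209  0.364 -2.014] [1.44569653e-04 2.74254188e-01 5.88751936e-01 1.14609762e-01
 3.90739012e-01 3.16390653e-01 1.11067492e-01] 0.0004957448737258341
rot err [0.0029349750378704085, 3.502090498365144e-16, 3.092834880431381e-16, 2.3114986901454174e-16]
time: 4.23
position: [0.5034, -0.069, 0.3259]
tool_rot: [0.074, 0.931, -0.023, 0.356]
ft_force: [1.0, 0.0, -0.0]
grip_width: 0.0007
grip_force: 0.0
[-0.513  0.003  2.116  0.657  0.406 -2.453] [5.33783073e-04 2.74300945e-01 5.88304777e-01 1.14555729e-01
 3.90541324e-01 3.16088842e-01 1.11007091e-01] 0.0005157423538482975
rot err [0.0029349750378704085, 3.502090498365144e-16, 3.092834880431381e-16, 2.3114986901454174e-16, 2.534655991905112e-16]
```

```bash
cat > ik.py <<'E'
from fk import *
K=[5.3e-4,.2743,.5883,.11456,.39054,.31609,.11101]
lo=np.array([-3.08,-.75,.22,-1.43,0,-2.85])+.03; hi=np.array([3.08,2.2,2.44,4.57,2.65,2.85])-.03
def ik(p,A,n=40,seed=0,q0=None):
    out=[]; g=np.random.default_rng(seed)
    f=lambda q:(lambda r:np.r_[(r[0]-p)*3,(r[1]-A).ravel()])(fk(q,K))
    for i in range(n):
        s=least_squares(f,q0 if q0 is not None and i==0 else g.uniform(np.maximum(lo,-1.2*np.array([1,1,9,9,9,9])),hi*[.3,1,1,1,1,1]),bounds=(lo,hi))
        if s.cost<1e-7 and not any(abs(s.x-o).max()<.05 for o in out): out.append(s.x)
    return out
def pose(tip,d,deg,flip=1,roll=0):
    t=np.radians(deg); z=np.sin(t)*d-[0,0,np.cos(t)]; y=flip*np.array([-d[1],d[0],0])
    return tip-.019*z,np.c_[np.cross(y,z),y,z]
E
python3 - <<'E'
from ik import *
for yaw in(-.1,-.3):
  d=np.array([np.cos(yaw),np.sin(yaw),0])
  for deg in(35,40,45,50):
    for fl in(1,-1):
      for b in(0,.06,.12):
        tip=np.array([.652,-.0845,.083])-b*np.array([.995,-.1,0])
        print(yaw,deg,fl,b,[x.round(2).tolist() for x in ik(*pose(tip,d,deg,fl),n=14)])
E
```

```text
-0.1 35 1 0 [[-0.38, 0.63, 1.97, 1.83, 0.17, 2.64]]
-0.1 35 1 0.06 [[-0.42, 0.6, 2.11, 2.27, 0.24, 2.16]]
-0.1 35 1 0.12 [[-0.48, 0.59, 2.27, 2.48, 0.36, 1.88]]
-0.1 35 -1 0 [[-0.38, 0.63, 1.97, 1.83, 0.17, -0.5]]
-0.1 35 -1 0.06 [[-0.42, 0.6, 2.11, 2.27, 0.24, -0.99]]
-0.1 35 -1 0.12 [[-0.48, 0.59, 2.27, 2.48, 0.36, -1.26]]
-0.1 40 1 0 [[-0.4, 0.66, 2.03, 2.42, 0.29, 2.04]]
-0.1 40 1 0.06 [[-0.44, 0.64, 2.18, 2.56, 0.41, 1.84]]
-0.1 40 1 0.12 [[-0.51, 0.65, 2.34, 2.64, 0.56, 1.69]]
-0.1 40 -1 0 [[-0.4, 0.66, 2.03, 2.42, 0.29, -1.1]]
-0.1 40 -1 0.06 [[-0.44, 0.64, 2.18, 2.56, 0.41, -1.3]]
-0.1 40 -1 0.12 [[-0.51, 0.65, 2.34, 2.64, 0.56, -1.46]]
-0.1 45 1 0 [[-0.41, 0.7, 2.09, 2.63, 0.46, 1.81]]
-0.1 45 1 0.06 [[-0.47, 0.7, 2.25, 2.68, 0.6, 1.7]]
-0.1 45 1 0.12 [[-0.54, 0.74, 2.41, 2.7, 0.79, 1.57]]
-0.1 45 -1 0 [[-0.41, 0.7, 2.09, 2.63, 0.46, -1.33]]
-0.1 45 -1 0.06 [[-0.47, 0.7, 2.25, 2.68, 0.6, -1.45]]
-0.1 45 -1 0.12 [[-0.54, 0.74, 2.41, 2.7, 0.79, -1.57]]
-0.1 50 1 0 [[-0.43, 0.75, 2.15, 2.72, 0.64, 1.7]]
-0.1 50 1 0.06 [[-0.49, 0.77, 2.3, 2.73, 0.81, 1.6]]
-0.1 50 1 0.12 []
-0.1
[... 650 characters left out ...]
23, -1.58]]
-0.3 40 -1 0.06 [[-0.33, 0.64, 2.17, 3.09, 0.37, -1.54]]
-0.3 40 -1 0.12 [[-0.37, 0.65, 2.33, 3.05, 0.53, -1.55]]
-0.3 45 1 0 [[-0.3, 0.7, 2.08, 3.15, 0.42, 1.57]]
-0.3 45 1 0.06 [[-0.33, 0.7, 2.23, 3.1, 0.57, 1.58]]
-0.3 45 1 0.12 [[-0.38, 0.73, 2.39, 3.06, 0.77, 1.57]]
-0.3 45 -1 0 [[-0.3, 0.7, 2.08, 3.15, 0.42, -1.57]]
-0.3 45 -1 0.06 [[-0.33, 0.7, 2.23, 3.1, 0.57, -1.56]]
-0.3 45 -1 0.12 [[-0.38, 0.73, 2.39, 3.06, 0.77, -1.57]]
-0.3 50 1 0 [[-0.3, 0.75, 2.13, 3.14, 0.61, 1.57]]
-0.3 50 1 0.06 [[-0.33, 0.77, 2.29, 3.11, 0.79, 1.57]]
-0.3 50 1 0.12 []
-0.3 50 -1 0 [[-0.3, 0.75, 2.13, 3.14, 0.61, -1.57]]
-0.3 50 -1 0.06 [[-0.33, 0.77, 2.29, 3.11, 0.79, -1.57]]
-0.3 50 -1 0.12 []
```

```bash
cat > path.py <<'E'
from ik import *
def rows(qa,qb,n,k0=12):
    """waypoints of a straight joint path, as shifts/turns from each call's first pose"""
    for c in range(0,n,k0):
        p0,A0=fk(qa+(qb-qa)*c/n,K); T=[];U=[]
        for i in range(c+1,min(c+k0,n)+1):
            p,A=fk(qa+(qb-qa)*i/n,K); T.append([int(v) for v in ((p-p0)*1000).round()]); U.append((R.from_matrix(A)*R.from_matrix(A0).inv()).as_rotvec().round(2).tolist())
        print('call',p0.round(3),A0[:,2].round(2)); print(str(T).replace(' ','')); print(str(U).replace(' ',''))
E
python3 - <<'E'
from path import *
d=np.array([np.cos(-.1),np.sin(-.1),0])
q=np.array(robot.get_obs()['q'])
s=ik(*pose(np.array([.652,-.0845,.17])-.09*d,d,45,-1),n=14)
print([x.round(3) for x in s]); rows(q,s[0],32,11)
E
```

```text
[array([-0.5  ,  0.431,  2.264,  2.37 ,  0.406, -1.131])]
call [ 0.503 -0.069  0.326] [ 0.66 -0.1  -0.75]
[[3,5,-5],[6,9,-10],[9,13,-14],[12,16,-18],[14,20,-23],[17,23,-27],[20,26,-31],[23,28,-34],[25,30,-38],[28,32,-42],[31,33,-45]]
[[0.08,-0.01,-0.06],[0.15,-0.02,-0.12],[0.23,-0.03,-0.18],[0.3,-0.04,-0.24],[0.37,-0.04,-0.3],[0.45,-0.05,-0.36],[0.52,-0.05,-0.43],[0.59,-0.06,-0.49],[0.67,-0.06,-0.56],[0.74,-0.07,-0.62],[0.81,-0.07,-0.69]]
call [ 0.534 -0.035  0.28 ] [ 0.7   0.04 -0.72]
[[2,1,-4],[5,2,-7],[7,2,-11],[9,2,-15],[11,2,-19],[13,1,-22],[15,0,-26],[17,-1,-30],[18,-2,-35],[19,-4,-39],[20,-6,-43]]
[[0.07,-0.0,-0.07],[0.14,-0.0,-0.13],[0.21,-0.0,-0.2],[0.28,-0.0,-0.27],[0.35,-0.0,-0.33],[0.42,-0.0,-0.4],[0.49,-0.0,-0.47],[0.56,-0.0,-0.54],[0.63,-0.0,-0.61],[0.69,-0.0,-0.68],[0.76,-0.0,-0.75]]
call [ 0.555 -0.041  0.237] [ 0.73  0.03 -0.68]
[[1,-2,-5],[1,-5,-9],[1,-8,-14],[1,-11,-19],[1,-14,-25],[0,-18,-30],[0,-21,-36],[-2,-25,-41],[-3,-29,-47],[-5,-33,-53]]
[[0.07,0.0,-0.07],[0.13,0.0,-0.14],[0.2,0.01,-0.22],[0.26,0.01,-0.29],[0.32,0.01,-0.36],[0.38,0.01,-0.44],[0.45,0.01,-0.51],[0.51,0.01,-0.59],[0.57,0.01,-0.66],[0.62,0.01,-0.74]]
```

```bash
python3 -m handwheel '{"hand":[0,0,0,0,0,0,0,0,0,0,0],"translation":[[3,5,-5],[6,9,-10],[9,13,-14],[12,16,-18],[14,20,-23],[17,23,-27],[20,26,-31],[23,28,-34],[25,30,-38],[28,32,-42],[31,33,-45]],"turn":[[0.08,-0.01,-0.06],[0.15,-0.02,-0.12],[0.23,-0.03,-0.18],[0.3,-0.04,-0.24],[0.37,-0.04,-0.3],[0.45,-0.05,-0.36],[0.52,-0.05,-0.43],[0.59,-0.06,-0.49],[0.67,-0.06,-0.56],[0.74,-0.07,-0.62],[0.81,-0.07,-0.69]]}'; python3 -m handwheel '{"hand":[0,0,0,0,0,0,0,0,0,0,0],"translation":[[2,1,-4],[5,2,-7],[7,2,-11],[9,2,-15],[11,2,-19],[13,1,-22],[15,0,-26],[17,-1,-30],[18,-2,-35],[19,-4,-39],[20,-6,-43]],"turn":[[0.07,0,-0.07],[0.14,0,-0.13],[0.21,0,-0.2],[0.28,0,-0.27],[0.35,0,-0.33],[0.42,0,-0.4],[0.49,0,-0.47],[0.56,0,-0.54],[0.63,0,-0.61],[0.69,0,-0.68],[0.76,0,-0.75]]}'; python3 - <<'E'
from path import *
d=np.array([np.cos(-.1),np.sin(-.1),0])
q=np.array(robot.get_obs()['q']); print(q.round(3))
s=ik(*pose(np.array([.652,-.0845,.17])-.09*d,d,45,-1),n=10)
rows(q,s[0],12,12)
E
```

```text
time: 5.15
position: [0.5355, -0.0361, 0.2786]
tool_rot: [0.509, 0.774, 0.226, 0.3]
ft_force: [-0.8, 0.2, 0.8]
grip_width: 0.0005
grip_force: 0.0
time: 6.07
position: [0.5559, -0.0424, 0.236]
tool_rot: [0.824, 0.402, 0.367, 0.155]
ft_force: [0.3, -0.6, -0.9]
grip_width: 0.0006
grip_force: 0.0
[-0.509  0.302  2.216  1.83   0.416 -1.543]
call [ 0.556 -0.042  0.236] [ 0.73  0.04 -0.68]
[[1,-2,-4],[1,-4,-8],[1,-6,-12],[1,-9,-16],[1,-11,-20],[0,-14,-24],[0,-17,-29],[-1,-20,-33],[-2,-23,-38],[-4,-26,-43],[-5,-29,-48],[-7,-32,-53]]
[[0.05,0.0,-0.06],[0.11,0.0,-0.12],[0.16,0.01,-0.18],[0.22,0.01,-0.24],[0.27,0.01,-0.3],[0.32,0.01,-0.36],[0.37,0.01,-0.43],[0.42,0.02,-0.49],[0.47,0.02,-0.55],[0.52,0.02,-0.61],[0.57,0.02,-0.68],[0.62,0.02,-0.74]]
```

Tracking is good. I finish the flip, then lower to the hover height in front of the bed.

```bash
python3 -m handwheel '{"hand":[0,0,0,0,0,0,0,0,0,0,0,0],"translation":[[1,-2,-4],[1,-4,-8],[1,-6,-12],[1,-9,-16],[1,-11,-20],[0,-14,-24],[0,-17,-29],[-1,-20,-33],[-2,-23,-38],[-4,-26,-43],[-5,-29,-48],[-7,-32,-53]],"turn":[[0.05,0,-0.06],[0.11,0,-0.12],[0.16,0.01,-0.18],[0.22,0.01,-0.24],[0.27,0.01,-0.3],[0.32,0.01,-0.36],[0.37,0.01,-0.43],[0.42,0.02,-0.49],[0.47,0.02,-0.55],[0.52,0.02,-0.61],[0.57,0.02,-0.68],[0.62,0.02,-0.74]]}'; python3 - <<'E'
from lid import *
from ik import *
o=robot.get_obs(); print(o['q'].round(3)); p=np.array(o['position']); A0=R.from_quat(o['tool_rot'])
d=np.array([np.cos(-.1),np.sin(-.1),0])
for b,h in((.09,.016),(0,.016)):
    t,A=pose(np.array([.652,-.0845,.0735+h])-b*d,d,45,-1); print(((t-p)*1000).round(),(R.from_matrix(A)*A0.inv()).as_rotvec().round(3))
pi,_,W=cloud('wrist'); save('w2.png',pi)
try: print(*lidfit(pi,W),sep='\n')
except Exception as e: print(e)
E
```

```text
time: 7.07
position: [0.549, -0.0745, 0.1831]
tool_rot: [0.923, -0.045, 0.382, 0.019]
ft_force: [0.4, 0.0, -0.1]
grip_width: 0.0012
grip_force: 0.0
[-0.5    0.431  2.262  2.362  0.403 -1.127]
[  0.   0. -80.] [ 0.002 -0.001 -0.003]
[ 90.  -9. -80.] [ 0.002 -0.001 -0.003]
((672.154541015625, 15.191360473632812), (60.05804443359375, 110.04106140136719), 77.53721618652344)
[[612.0, -2.299999952316284], [719.4000244140625, -26.0], [732.4000244140625, 32.599998474121094], [624.9000244140625, 56.400001525878906]]
0.07394106219709767
[ 157  152   72   85 4217]
```

```bash
python3 -m handwheel '{"hand":[0,0,0,0,0,0,0,0,0,0,0,0],"translation":[[0,0,-20],[0,0,-40],[0,0,-60],[0,0,-80],[0,0,-80],[18,-2,-80],[36,-4,-80],[54,-6,-80],[72,-7,-80],[90,-9,-80],[90,-9,-80],[90,-9,-80]],"turn":[[0,0,0],[0,0,0],[0,0,0],[0,0,0],[0,0,0],[0,0,0],[0,0,0],[0,0,0],[0,0,0],[0,0,0],[0,0,0],[0,0,0]]}'; python3 - <<'E'
from lid import *
o=robot.get_obs(); print(o['q'].round(3),R.from_quat(o['tool_rot']).apply([0,0,.019])+o['position'],o['ft_force'])
p,_,W=cloud('wrist'); save('w3.png',p)
E
```

```text
time: 8.12
position: [0.6392, -0.0831, 0.1049]
tool_rot: [0.923, -0.042, 0.383, 0.02]
ft_force: [-0.1, -0.1, -0.4]
grip_width: 0.0002
grip_force: 0.0
[-0.412  0.675  2.087  2.6    0.439 -1.305] [ 0.65263598 -0.0844052   0.09151318] [-0.09095941 -0.13614526 -0.40146367]
```

View pics/w3.png

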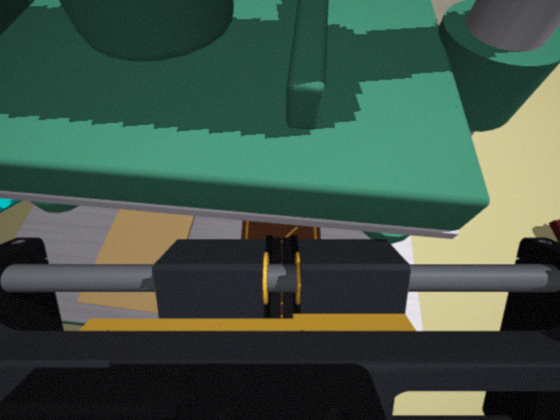

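```bash
for r in 1; do python3 -m handwheel '{"hand":[0,0,0,0],"translation":[[0,0,-4],[0,0,-8],[0,0,-9],[0,0,-9]],"turn":[[0,0,0],[0,0,0],[0,0,0],[0,0,0]]}' | egrep 'pos|ft'; done
python3 -m handwheel '{"hand":[0,0,0],"translation":[[0,0,-1],[0,0,-2],[0,0,-2]],"turn":[[0,0,0],[0,0,0],[0,0,0]]}'| egrep 'pos|ft'
```

```text
position: [0.6382, -0.0832, 0.0939]
ft_force: [-0.9, -0.4, -0.6]
position: [0.6388, -0.0833, 0.0925]
ft_force: [-0.5, -0.8, 0.7]
```

```bash
python3 -m handwheel '{"hand":[0,0,0],"translation":[[0,0,-1],[0,0,-1],[0,0,-1]],"turn":[[0,0,0],[0,0,0],[0,0,0]]}'| egrep 'pos|ft'
```

```text
position: [0.6389, -0.0832, 0.0917]
ft_force: [0.0, -0.1, -0.3]
```

```bash
python3 -m handwheel '{"hand":[0,0,0],"translation":[[0,0,-1],[0,0,-1],[0,0,-1]],"turn":[[0,0,0],[0,0,0],[0,0,0]]}'| egrep 'pos|ft'
```

```text
position: [0.6389, -0.0832, 0.0907]
ft_force: [0.2, -0.2, 0.0]
```

```bash
python3 -m handwheel '{"hand":[0,0],"translation":[[0,0,-1],[0,0,-1]],"turn":[[0,0,0],[0,0,0]]}'| egrep 'pos|ft'
```

```text
position: [0.6389, -0.0832, 0.0896]
ft_force: [0.2, -0.3, -0.3]
```

```bash
python3 -m handwheel '{"hand":[0,0],"translation":[[0,0,-1],[0,0,-1]],"turn":[[0,0,0],[0,0,0]]}'| egrep 'pos|ft'
```

```text
position: [0.6389, -0.0833, 0.0885]
ft_force: [-0.1, -0.4, -0.0]
```

```bash
python3 -m handwheel '{"hand":[0,0],"translation":[[0,0,-1],[0,0,-1]],"turn":[[0,0,0],[0,0,0]]}'| egrep 'pos|ft'
```

```text
position: [0.6388, -0.0832, 0.0875]
ft_force: [0.4, -0.2, 0.4]
```

```bash
python3 -m handwheel '{"hand":[0,0],"translation":[[0,0,-1],[0,0,-1]],"turn":[[0,0,0],[0,0,0]]}'| egrep 'pos|ft'
```

```text
position: [0.6388, -0.0833, 0.0865]
ft_force: [0.0, 0.7, 0.4]
```

```bash
python3 -m handwheel '{"hand":[0,0],"translation":[[0,0,-0.5],[0,0,-0.5]],"turn":[[0,0,0],[0,0,0]]}'| egrep 'pos|ft'
```

```text
position: [0.6389, -0.0833, 0.0861]
ft_force: [0.5, -0.2, -0.1]
```

```bash
python3 -m handwheel '{"hand":[0,0],"translation":[[0,0,-0.5],[0,0,-0.5]],"turn":[[0,0,0],[0,0,0]]}'| egrep 'pos|ft'
```

```text
position: [0.6389, -0.0833, 0.0857]
ft_force: [-0.0, 0.7, -0.6]
```

```bash
python3 -m handwheel '{"hand":[0,0],"translation":[[0,0,-0.5],[0,0,-0.5]],"turn":[[0,0,0],[0,0,0]]}'| egrep 'pos|ft'
```

```text
position: [0.6389, -0.0832, 0.0852]
ft_force: [0.3, 0.2, 0.0]
```

```bash
python3 -m handwheel '{"hand":[0,0],"translation":[[0,0,-0.5],[0,0,-0.5]],"turn":[[0,0,0],[0,0,0]]}'| egrep 'pos|ft'
```

```text
position: [0.6389, -0.0832, 0.0847]
ft_force: [-0.5, -0.2, -0.3]
```

```bash
python3 -m handwheel '{"hand":[0,0],"translation":[[0,0,-0.5],[0,0,-0.5]],"turn":[[0,0,0],[0,0,0]]}'| egrep 'pos|ft'
```

```text
position: [0.6389, -0.0832, 0.0842]
ft_force: [-0.0, -0.2, -0.0]
```

```bash
python3 -m handwheel '{"hand":[0,0],"translation":[[0,0,-0.5],[0,0,-0.5]],"turn":[[0,0,0],[0,0,0]]}'| egrep 'pos|ft'
```

```text
position: [0.6389, -0.0832, 0.0836]
ft_force: [-0.7, -0.0, 0.4]
```

```bash
python3 -m handwheel '{"hand":[0,0],"translation":[[0,0,-0.5],[0,0,-0.5]],"turn":[[0,0,0],[0,0,0]]}'| egrep 'pos|ft'; python3 - <<'E'
from lid import *
p,d,W=cloud('wrist'); save('w4.png',cv2.resize(p[180:330,180:400],(660,450)))
o=robot.get_obs(); print(R.from_quat(o['tool_rot']).apply([0,0,.019])+o['position'])
P=p.astype(int)
for u,v in((255,226),(270,228),(282,230),(300,228),(310,226)): print(u,v,p[v,u],W[v,u].round(4))
E
```

```text
position: [0.6389, -0.0832, 0.0831]
ft_force: [0.3, 0.6, -0.3]
[ 0.65226654 -0.08457221  0.06975482]
255 226 [53 28 16] [ 0.6597 -0.0667  0.0737]
270 228 [59 36 23] [ 0.6574 -0.0768  0.0734]
282 230 [63 39 24] [ 0.6549 -0.0848  0.0739]
300 228 [58 33 19] [ 0.6553 -0.0972  0.0737]
310 226 [54 30 19] [ 0.6564 -0.1043  0.0734]
```

View pics/w4.png

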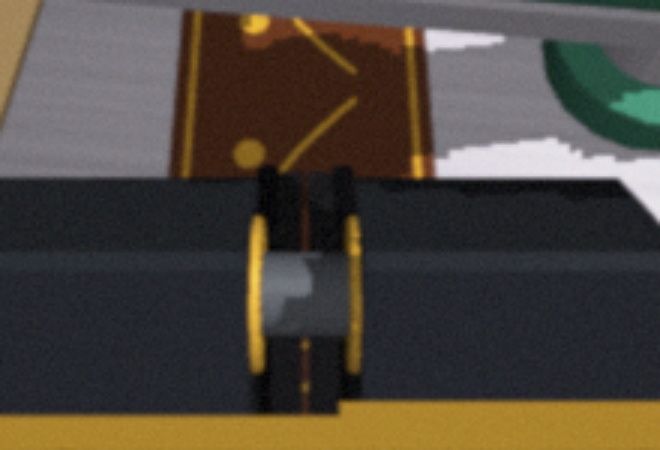

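```bash
python3 -m handwheel '{"hand":[0,0],"translation":[[0,0,-0.5],[0,0,-0.5]],"turn":[[0,0,0],[0,0,0]]}'| egrep 'pos|ft'
```

```text
position: [0.6389, -0.0832, 0.0827]
ft_force: [1.1, 0.2, -0.2]
```

```bash
python3 -m handwheel '{"hand":[0,0],"translation":[[0,0,-0.5],[0,0,-0.5]],"turn":[[0,0,0],[0,0,0]]}'| egrep 'pos|ft'
```

```text
position: [0.6389, -0.0832, 0.0822]
ft_force: [0.3, -0.4, -0.2]
```

```bash
python3 -m handwheel '{"hand":[0,0],"translation":[[0,0,-0.5],[0,0,-0.5]],"turn":[[0,0,0],[0,0,0]]}'| egrep 'pos|ft'
```

```text
position: [0.6389, -0.0833, 0.0816]
ft_force: [0.5, -0.3, -0.3]
```

```bash
python3 -m handwheel '{"hand":[0,0],"translation":[[0,0,-0.5],[0,0,-0.5]],"turn":[[0,0,0],[0,0,0]]}'| egrep 'pos|ft'
```

```text
position: [0.6389, -0.0832, 0.0812]
ft_force: [-0.2, -0.3, 0.3]
```

```bash
python3 -m handwheel '{"hand":[0,0],"translation":[[0,0,-0.5],[0,0,-0.5]],"turn":[[0,0,0],[0,0,0]]}'| egrep 'pos|ft'
```

```text
position: [0.6389, -0.0832, 0.0806]
ft_force: [-0.3, -0.5, 0.4]
```

```bash
python3 -m handwheel '{"hand":[0,0],"translation":[[0,0,-0.5],[0,0,-0.5]],"turn":[[0,0,0],[0,0,0]]}'| egrep 'pos|ft'
```

```text
position: [0.6389, -0.0833, 0.0802]
ft_force: [0.7, -0.1, 0.8]
```

```bash
python3 -m handwheel '{"hand":[0,0],"translation":[[0,0,-0.5],[0,0,-0.5]],"turn":[[0,0,0],[0,0,0]]}'| egrep 'pos|ft'; python3 - <<'E'
from lid import *
p,d=camera('scene'); i,f=K('scene')
save('s4.png',cv2.resize(p[120:270,180:380],(800,600),interpolation=cv2.INTER_CUBIC))
p,d,W=cloud('wrist')
o=robot.get_obs(); T=R.from_quat(o['tool_rot']).inv()
L=T.apply(W.reshape(-1,3)-o['position']).reshape(W.shape)
m=(abs(L[...,1])<.03)&(abs(L[...,0])<.03)&(L[...,2]>-.05)&(L[...,2]<.03)
print('finger pts max along z', np.sort(L[...,2][m&(W[...,2]>.08)])[-10:], L[m][np.argsort(L[m][:,2])[-5:]].round(4))
E
```

```text
position: [0.6389, -0.0832, 0.0797]
ft_force: [0.8, -0.6, -0.1]
finger pts max along z [-0.00972788 -0.00968942 -0.00960865 -0.00959806 -0.00956997 -0.00942458
 -0.00940256 -0.0092206  -0.0091117  -0.0089485 ] [[ 0.0221  0.0289  0.03  ]
 [ 0.0214  0.024   0.03  ]
 [ 0.0214 -0.0141  0.03  ]
 [ 0.0214  0.0191  0.03  ]
 [ 0.0214 -0.0169  0.03  ]]
```

View pics/s4.png

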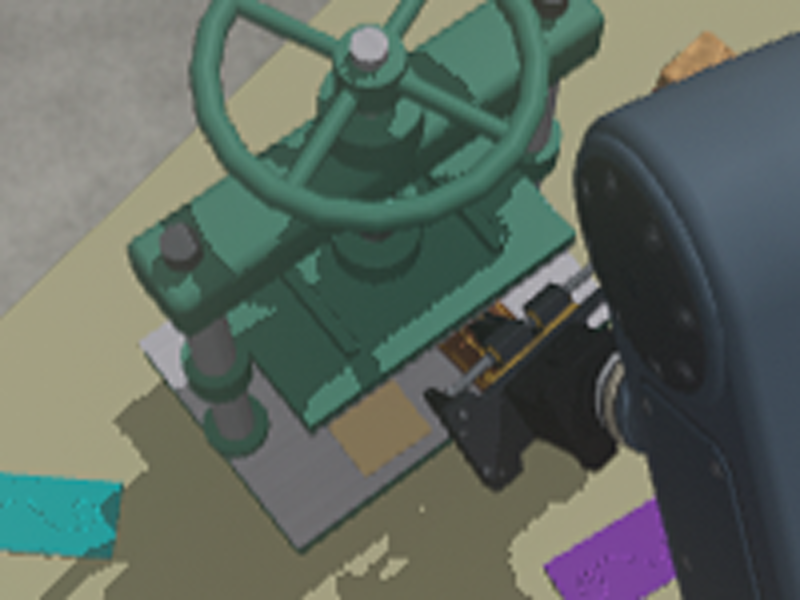

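```bash
python3 - <<'E'
from lid import *
p,d,W=cloud('wrist')
o=robot.get_obs(); T=R.from_quat(o['tool_rot']).inv()
L=T.apply(W.reshape(-1,3)-o['position']).reshape(W.shape)
for v in range(222,262,3): print(v,*[(p[v,u].tolist(),L[v,u].round(4).tolist(),W[v,u].round(4).tolist()) for u in(269,)])
E
```

```text
222 ([59, 33, 21], [0.0103, -0.0088, 0.0185], [0.66, -0.0764, 0.0739])
225 ([58, 35, 17], [0.0087, -0.0088, 0.0168], [0.6577, -0.0763, 0.074])
228 ([63, 36, 24], [0.0066, -0.0088, 0.0169], [0.6563, -0.0761, 0.0724])
231 ([53, 34, 18], [0.0053, -0.0087, 0.0146], [0.6537, -0.0759, 0.0731])
234 ([52, 26, 12], [0.0036, -0.0087, 0.0134], [0.6517, -0.0758, 0.0727])
237 ([0, 6, 0], [0.0119, -0.0075, -0.0142], [0.638, -0.0756, 0.0981])
240 ([12, 12, 10], [0.0117, -0.0073, -0.0182], [0.635, -0.0755, 0.1008])
243 ([11, 13, 13], [0.0119, -0.0071, -0.0232], [0.6316, -0.0753, 0.1046])
246 ([0, 0, 0], [0.0114, -0.007, -0.0261], [0.6292, -0.0752, 0.1062])
249 ([13, 15, 15], [0.0112, -0.0068, -0.0298], [0.6265, -0.0751, 0.1087])
252 ([12, 13, 11], [0.0118, -0.0066, -0.0349], [0.6233, -0.075, 0.1127])
255 ([32, 26, 18], [0.0114, -0.0065, -0.0377], [0.621, -0.0749, 0.1145])
258 ([42, 32, 17], [0.0114, -0.0064, -0.0412], [0.6186, -0.0748, 0.1169])
261 ([50, 36, 13], [0.012, -0.0062, -0.0458], [0.6157, -0.0747, 0.1206])
```

```bash
python3 - <<'E'
from lid import *
p,d,W=cloud('wrist')
o=robot.get_obs(); T=R.from_quat(o['tool_rot']).inv()
L=T.apply(W.reshape(-1,3)-o['position']).reshape(W.shape)
for u in (272,276,279,282,287,292):
  print(u,[(v,p[v,u].tolist(),(L[v,u]*1000).round(1).tolist(),(W[v,u,2]*1000).round(1)) for v in range(225,246,4)])
i=np.array(camera_info('wrist')['world_from_camera']); print((T.apply(i[:3,3]-o['position'])*1000).round(1), o['moment'].round(3), o['q'].round(3))
E
```

```text
272 [(225, [58, 31, 22], [8.6, -6.7, 17.1], np.float64(73.7)), (229, [57, 29, 19], [6.6, -6.7, 14.8], np.float64(73.9)), (233, [76, 48, 24], [4.3, -6.6, 13.2], np.float64(73.4)), (237, [24, 16, 10], [11.9, -5.7, -14.1], np.float64(98.1)), (241, [11, 12, 14], [11.9, -5.5, -20.3], np.float64(102.5)), (245, [13, 16, 19], [11.9, -5.4, -25.9], np.float64(106.5))]
276 [(225, [53, 28, 14], [8.6, -4.0, 17.3], np.float64(73.6)), (229, [91, 66, 26], [6.9, -4.0, 14.0], np.float64(74.7)), (233, [97, 67, 26], [4.5, -4.0, 12.9], np.float64(73.8)), (237, [42, 27, 29], [10.0, -3.6, -9.2], np.float64(93.4)), (241, [19, 18, 20], [9.9, -3.4, -15.3], np.float64(97.6)), (245, [14, 14, 18], [10.1, -3.3, -21.5], np.float64(102.1))]
279 [(225, [70, 43, 18], [8.8, -2.0, 16.5], np.float64(74.3)), (229, [108, 77, 29], [6.4, -2.0, 15.3], np.float64(73.5)), (233, [61, 32, 24], [4.6, -2.0, 12.4], np.float64(74.2)), (237, [44, 28, 30], [10.1, -1.8, -9.4], np.float64(93.6)), (241, [28, 29, 31], [10.7, -1.7, -17.2], np.float64(99.4)), (245, [24, 24, 24], [10.6, -1.7, -23.0], np.float64(103.5))]
282 [(225, [124, 91, 
[... 427 characters left out ...]
14.0], np.float64(74.7)), (233, [59, 28, 19], [4.5, 3.3, 12.7], np.float64(74.0)), (237, [49, 34, 33], [10.5, 2.9, -10.5], np.float64(94.7)), (241, [25, 26, 31], [10.3, 2.8, -16.3], np.float64(98.6)), (245, [22, 21, 23], [10.3, 2.7, -22.1], np.float64(102.7))]
292 [(225, [56, 27, 14], [8.4, 6.8, 17.7], np.float64(73.2)), (229, [58, 30, 18], [6.8, 6.7, 14.3], np.float64(74.4)), (233, [63, 32, 18], [4.4, 6.7, 12.9], np.float64(73.8)), (237, [11, 16, 19], [11.4, 5.7, -12.7], np.float64(96.8)), (241, [5, 7, 11], [12.1, 5.4, -20.8], np.float64(103.0)), (245, [19, 17, 18], [12.4, 5.2, -27.1], np.float64(107.7))]
[  72.    -0.4 -172.2] [0.049 0.567 0.001] [-0.413  0.735  2.093  2.663  0.495 -1.374]
```

```bash
python3 -m handwheel '{"hand":[0,0],"translation":[[0,0,-0.7],[0,0,-0.7]],"turn":[[0,0,0],[0,0,0]]}'| egrep 'pos|ft'
```

```text
position: [0.6389, -0.0832, 0.0789]
ft_force: [0.2, 0.4, 0.5]
```

```bash
python3 -m handwheel '{"hand":[0,0],"translation":[[0,0,-0.7],[0,0,-0.7]],"turn":[[0,0,0],[0,0,0]]}'| egrep 'pos|ft'
```

```text
position: [0.6389, -0.0832, 0.0782]
ft_force: [0.2, -0.2, 0.1]
```

```bash
python3 -m handwheel '{"hand":[0,0],"translation":[[0,0,-0.7],[0,0,-0.7]],"turn":[[0,0,0],[0,0,0]]}'| egrep 'pos|ft'
```

```text
position: [0.6389, -0.0832, 0.0775]
ft_force: [-0.5, -0.0, -0.1]
```

```bash
python3 -m handwheel '{"hand":[0,0],"translation":[[0,0,-0.7],[0,0,-0.7]],"turn":[[0,0,0],[0,0,0]]}'| egrep 'pos|ft'
```

```text
position: [0.6389, -0.0833, 0.0768]
ft_force: [-0.2, 0.4, -0.7]
```

```bash
python3 -m handwheel '{"hand":[0,0],"translation":[[0,0,-0.7],[0,0,-0.7]],"turn":[[0,0,0],[0,0,0]]}'| egrep 'pos|ft'
```

```text
position: [0.6389, -0.0832, 0.0761]
ft_force: [-0.3, -0.1, 0.0]
```

```bash
python3 -m handwheel '{"hand":[0,0],"translation":[[0,0,-0.5],[0,0,-0.5]],"turn":[[0,0,0],[0,0,0]]}'| egrep 'pos|ft'
```

```text
position: [0.6389, -0.0832, 0.0756]
ft_force: [-0.7, 0.5, -0.7]
```

```bash
python3 -m handwheel '{"hand":[0,0],"translation":[[0,0,-0.5],[0,0,-0.5]],"turn":[[0,0,0],[0,0,0]]}'| egrep 'pos|ft'
```

```text
position: [0.6389, -0.0832, 0.0751]
ft_force: [-0.0, -0.3, 0.3]
```

```bash
python3 -m handwheel '{"hand":[0,0],"translation":[[0,0,-0.5],[0,0,-0.5]],"turn":[[0,0,0],[0,0,0]]}'| egrep 'pos|ft'
```

```text
position: [0.6389, -0.0833, 0.0746]
ft_force: [0.2, 0.3, -0.5]
```

```bash
python3 -m handwheel '{"hand":[0,0],"translation":[[0,0,-0.5],[0,0,-0.5]],"turn":[[0,0,0],[0,0,0]]}'| egrep 'pos|ft'
```

```text
position: [0.6389, -0.0833, 0.0742]
ft_force: [-1.5, 0.2, -0.7]
```

```bash
python3 -m handwheel '{"hand":[0,0],"translation":[[0,0,-0.5],[0,0,-0.5]],"turn":[[0,0,0],[0,0,0]]}'| egrep 'pos|ft'
```

```text
position: [0.639, -0.0833, 0.0739]
ft_force: [-1.6, -0.2, 1.4]
```

```bash
python3 -m handwheel '{"hand":[0,0],"translation":[[0,0,-0.5],[0,0,-0.5]],"turn":[[0,0,0],[0,0,0]]}'| egrep 'pos|ft|grip'; python3 - <<'E'
from lid import *
p,d,W=cloud('wrist')
o=robot.get_obs(); T=R.from_quat(o['tool_rot']).inv()
L=T.apply(W.reshape(-1,3)-o['position']).reshape(W.shape)
for u in (276,287):
  print(u,[(v,p[v,u].tolist(),(L[v,u]*1000).round(1).tolist(),(W[v,u]*1000).round(1).tolist()) for v in range(231,243,2)])
ts=[robot.get_obs()['ft_force'].round(2) for _ in range(2)]; print(ts,o['moment'],o['joint_torque'])
E
```

```text
position: [0.6392, -0.0833, 0.0736]
ft_force: [-0.5, 0.6, 2.5]
grip_width: 0.0005
grip_force: 1.3
276 [(231, [63, 34, 23], [7.9, -3.9, 7.4], [650.3, -80.4, 74.0]), (233, [57, 28, 9], [6.9, -3.8, 6.2], [648.8, -80.3, 74.2]), (235, [59, 31, 19], [5.9, -3.8, 5.4], [647.4, -80.2, 74.0]), (237, [45, 30, 30], [10.0, -3.6, -9.0], [640.2, -79.7, 87.0]), (239, [27, 27, 32], [9.8, -3.5, -11.7], [638.1, -79.6, 88.8]), (241, [30, 30, 32], [10.5, -3.4, -16.7], [635.1, -79.4, 92.9])]
287 [(231, [59, 34, 20], [7.8, 3.2, 7.5], [649.7, -87.5, 73.9]), (233, [62, 34, 24], [6.7, 3.2, 6.9], [648.4, -87.4, 73.5]), (235, [63, 34, 20], [5.7, 3.2, 5.9], [647.0, -87.2, 73.5]), (237, [45, 32, 31], [10.0, 2.9, -9.1], [639.5, -86.2, 87.2]), (239, [29, 28, 30], [10.6, 2.8, -13.8], [636.6, -85.8, 90.8]), (241, [30, 27, 33], [10.1, 2.8, -15.7], [635.0, -85.6, 91.9])]
[array([-0.59, -0.25,  2.05]), array([-0.59, -0.25,  2.05])] [-0.01623971  0.33147086 -0.02825594] [-1.75908959e-02 -3.69470429e+01 -2.66544119e+00  2.18961406e-01
  2.18105927e+00  2.27390032e-02]
```

Contact at about 2 N. The real fingertips sit about 28 mm behind where the stated TCP and 19 mm tip would put them, both by depth and by touch. So the contact is only about 39 mm inside the edge; I lift, go 28 mm deeper, and touch down again.

```bash
python3 -m handwheel '{"hand":[0,0,0,0,0,0,0,0,0,0,0],"translation":[[0,0,5],[0,0,10],[0,0,10],[9,-1,10],[18,-2,10],[28,-3,10],[28,-3,10],[28,-3,7],[28,-3,4],[28,-3,2],[28,-3,2]],"turn":[[0,0,0],[0,0,0],[0,0,0],[0,0,0],[0,0,0],[0,0,0],[0,0,0],[0,0,0],[0,0,0],[0,0,0],[0,0,0]]}'| egrep 'pos|ft'
```

```text
position: [0.6661, -0.086, 0.0742]
ft_force: [0.2, -0.6, -0.0]
```

```bash
python3 -m handwheel '{"hand":[0,0,0],"translation":[[0,0,-1],[0,0,-1],[0,0,-1]],"turn":[[0,0,0],[0,0,0],[0,0,0]]}'| egrep 'pos|ft'
```

```text
position: [0.6667, -0.0862, 0.0742]
ft_force: [-0.5, -0.8, -0.4]
```

```bash
python3 -m handwheel '{"hand":[0,0,0],"translation":[[0,0,-1],[0,0,-1],[0,0,-1]],"turn":[[0,0,0],[0,0,0],[0,0,0]]}'| egrep 'pos|ft'
```

```text
position: [0.6672, -0.0863, 0.0737]
ft_force: [-0.4, 0.3, 1.4]
```

```bash
python3 -m handwheel '{"hand":[0,0,0],"translation":[[0,0,-0.5],[0,0,-0.5],[0,0,-0.5]],"turn":[[0,0,0],[0,0,0],[0,0,0]]}'| egrep 'pos|ft';  python3 -m handwheel '{"hand":[0,0,0,0],"translation":[[-2,0,0],[-5,0.5,0],[-10,1,0],[-10,1,0]],"turn":[[0,0,0],[0,0,0],[0,0,0],[0,0,0]]}'| egrep 'pos|ft'; python3 - <<'E'
from lid import *
s=np.load('pics/top.npz')
for n in('top','scene','wrist'):
    p,d,W=cloud(n); save(f'{n}5.png',p)
    try:print(n,*lidfit(p,W,box=(.45,.8,-.2,-.03)))
    except Exception as e: print(n,e)
E
```

```text
position: [0.6674, -0.0863, 0.0734]
ft_force: [-1.3, -0.3, 4.5]
position: [0.6567, -0.0852, 0.0733]
ft_force: [-0.9, 0.8, 6.9]
top ((613.3125, -79.77262878417969), (0.0, 0.0), 0.0) [[613.2999877929688, -79.80000305175781], [613.2999877929688, -79.80000305175781], [613.2999877929688, -79.80000305175781], [613.2999877929688, -79.80000305175781]] 0.0729137783628293 [311 213   1   1   1]
scene ((633.8159790039062, -63.79764938354492), (18.402050018310547, 27.298076629638672), 81.73095703125) [[619.0, -70.9000015258789], [646.0, -74.9000015258789], [648.5999755859375, -56.70000076293945], [621.5999755859375, -52.70000076293945]] 0.07248644683687355 [290 203  10  10  41]
wrist ((665.3251342773438, -84.50130462646484), (59.21015930175781, 7.843399524688721), 82.3978500366211) [[657.5, -113.30000305175781], [665.2999877929688, -114.4000015258789], [673.0999755859375, -55.70000076293945], [665.4000244140625, -54.599998474121094]] 0.07379908043215636 [234 228  93  11 600]
```

```bash
python3 -m handwheel '{"hand":[0,0,0,0,0,0,0,0,0,0],"translation":[[-3,0.3,-0],[-8,1,0.4],[-13,1,0.4],[-18,2,0.4],[-23,2,0.4],[-28,3,0.4],[-33,3,0.4],[-38,4,0.4],[-42,4,0.4],[-42,4,0.4]],"turn":[[0,0,0],[0,0,0],[0,0,0],[0,0,0],[0,0,0],[0,0,0],[0,0,0],[0,0,0],[0,0,0],[0,0,0]]}'| egrep 'pos|ft'; python3 -m handwheel '{"hand":[0,0,0,0,0,0,0,0,0,0],"translation":[[0,0,5],[0,0,12],[-15,1,14],[-35,3,14],[-60,6,14],[-90,9,30],[-120,12,60],[-130,13,90],[-130,13,120],[-130,13,120]],"turn":[[0,0,0],[0,0,0],[0,0,0],[0,0,0],[0,0,0],[0,0,0],[0,0,0],[0,0,0],[0,0,0],[0,0,0]]}'| egrep 'pos|ft'; python3 - <<'E'
from lid import *
for n in('top','scene','wrist'):
    p,d,W=cloud(n); save(f'{n}6.png',p); np.savez(f'pics/{n}6',p=p,W=W)
    try:print(n,*lidfit(p,W,box=(.45,.8,-.2,-.03)))
    except Exception as e: print(n,e)
print(robot.get_obs()['q'].round(3))
a,b,c=[cv2.imread(f'pics/{n}6.png') for n in('top','scene','wrist')]
cv2.imwrite('pics/m6.png',np.hstack([cv2.resize(a[150:270,230:390],(400,300)),cv2.resize(c,(400,300))]))
E
```

```text
position: [0.6139, -0.081, 0.0732]
ft_force: [0.4, 0.1, 6.6]
position: [0.4842, -0.0683, 0.1988]
ft_force: [0.2, 0.3, 1.2]
top ((588.3743896484375, -76.2380599975586), (59.52341079711914, 88.27172088623047), 83.7922134399414) [[541.2999877929688, -101.0999984741211], [629.0, -110.5999984741211], [635.5, -51.400001525878906], [547.7000122070312, -41.900001525878906]] 0.07270217681933955 [296 205  27  37 771]
scene ((594.2846069335938, -78.87358093261719), (60.041378021240234, 101.43891143798828), 82.32667541503906) [[540.0, -101.9000015258789], [640.5, -115.4000015258789], [648.5999755859375, -55.900001525878906], [548.0, -42.29999923706055]] 0.0727516887150439 [290 196  38  35 632]
wrist ((619.6259765625, -79.41341400146484), (61.03797149658203, 150.4516143798828), 85.0062255859375) [[542.0, -103.30000305175781], [691.9000244140625, -116.4000015258789], [697.2000122070312, -55.599998474121094], [547.2999877929688, -42.5]] 0.07398863637083566 [ 253  135   55  104 5071]
[-0.603  0.367  2.414  2.34   0.494 -1.212]
```

View pics/m6.png

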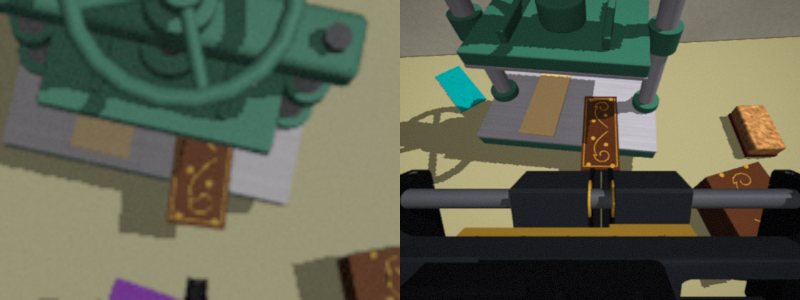

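The lid now overhangs about 43 mm, flat: near end at top-view crop (197,220), yaw −0.1. The flip back will put the camera on the robot's side with the tool vertical for the side grip.

```bash
python3 - <<'E'
from path import *
o=robot.get_obs(); q=np.array(o['q']); print(o['time'])
def vert(x,y,z,yaw,f=1):
    d=np.array([np.cos(yaw),np.sin(yaw),0]); return pose(np.array([x,y,z-.019]),d,0,f)
for a in((.5664,-.0742,.15,-.1),(.5664,-.0742,.045,-.1),(.41,-.06,.06,-.1),(.4006,.2861,.05,.245),(.4006,.2861,.02,.245)):
    print(a,[x.round(2).tolist() for x in ik(*vert(*a),n=14)])
s=[x for x in ik(*vert(.54,-.0715,.2,-.1),n=20) if abs(x[3])<1]; print(s); rows(q,s[0],34,12)
E
```

```text
18.35
(0.5664, -0.0742, 0.15, -0.1) [[-0.33, 0.54, 1.63, -0.0, 0.98, -1.8]]
(0.5664, -0.0742, 0.045, -0.1) [[-0.33, 0.7, 1.7, 0.0, 0.75, -1.8]]
(0.41, -0.06, 0.06, -0.1) [[-0.42, 0.56, 2.08, -0.0, 0.5, -1.89]]
(0.4006, 0.2861, 0.05, 0.245) [[0.39, 0.63, 1.89, 0.0, 0.62, -1.42]]
(0.4006, 0.2861, 0.02, 0.245) [[0.39, 0.69, 1.91, 0.0, 0.55, -1.42]]
[array([-3.36874791e-01,  4.36310437e-01,  1.64716387e+00,  4.03356821e-13,
        1.05811834e+00, -1.80767112e+00])]
call [ 0.485 -0.068  0.194] [ 0.7  -0.07 -0.71]
[[14,8,5],[26,16,10],[37,24,14],[48,34,18],[57,43,21],[65,53,25],[71,62,27],[77,72,29],[82,81,31],[85,90,32],[88,98,32],[89,106,32]]
[[-0.04,-0.02,0.09],[-0.08,-0.03,0.18],[-0.12,-0.05,0.27],[-0.17,-0.07,0.35],[-0.21,-0.08,0.44],[-0.25,-0.1,0.53],[-0.29,-0.11,0.62],[-0.34,-0.13,0.7],[-0.38,-0.14,0.79],[-0.42,-0.15,0.88],[-0.46,-0.17,0.96],[-0.5,-0.18,1.05]]
call [0.574 0.038 0.226] [ 0.67  0.36 -0.65]
[[1,7,-1],[0,13,-2],[0,19,-4],[-2,23,-6],[-4,26,-8],[-7,28,-11],[-9,29,-14],[-13,28,-17],[-16,26,-21],[-19,23,-24],[-22,19,-27],[-26,13,-30]]
[[-0.04,-0.01,0.09],[-0.09,-0.02,0.17],[-0.13,-0.03,0.25],[-0.18,-0.04,0.34],[-0.22,-0.04,0.42],[-0.27,-0.05,0.5],[-0.31,-0.05,0.59],[-0.35,-0.05,0.67],[-0.4,-0.05,0.75],[-0.44,-0.05,0.83],[-0.49,-0.04,0.91],[-0.53,-0.04,0.99]]
call [0.548 0.05  0.196] [ 0.27  0.42 -0.87]
[[-3,-7,-3],[-6,-16,-5],[-8,-25,-7],[-10,-36,-8],[-11,-48,-8],[-12,-61,-8],[-12,-75,-6],[-11,-90,-4],[-10,-106,0],[-8,-122,4]]
[[-0.05,0.0,0.08],[-0.1,0.01,0.15],[-0.15,0.02,0.22],[-0.2,0.03,0.29],[-0.25,0.04,0.36],[-0.31,0.05,0.43],[-0.36,0.06,0.5],[-0.41,0.08,0.57],[-0.47,0.1,0.63],[-0.52,0.12,0.69]]
```

```bash
python3 -m handwheel '{"hand":[0,0,0,0,0],"translation":[[0,0,25],[0,0,50],[0,0,75],[0,0,100],[0,0,100]],"turn":[[0,0,0],[0,0,0],[0,0,0],[0,0,0],[0,0,0]]}'| egrep 'pos|ft';  python3 - <<'E'
from path import *
o=robot.get_obs(); q=np.array(o['q']); print(q.round(2))
d=np.array([np.cos(-.1),np.sin(-.1),0])
s=[x for x in ik(*pose(np.array([.5,-.07,.26]),d,0,1),n=20) if abs(x[3])<1]; print(s); rows(q,s[0],33,11)
E
```

```text
position: [0.487, -0.062, 0.2695]
ft_force: [0.2, 0.7, 0.0]
[-0.6   0.11  2.29  1.48  0.37 -0.29]
[array([-3.60782966e-01,  2.85981973e-01,  1.64119857e+00,  1.82533926e-13,
        1.21441211e+00, -1.83157929e+00])]
call [ 0.487 -0.062  0.27 ] [ 0.7  -0.05 -0.71]
[[8,6,3],[16,13,6],[23,20,8],[29,26,10],[34,33,11],[39,39,13],[43,45,13],[46,51,14],[48,56,14],[50,61,14],[51,65,13]]
[[-0.05,-0.0,0.09],[-0.1,-0.0,0.18],[-0.15,-0.0,0.27],[-0.2,-0.01,0.36],[-0.25,-0.01,0.45],[-0.3,-0.01,0.54],[-0.35,-0.01,0.63],[-0.4,-0.01,0.72],[-0.44,-0.01,0.8],[-0.49,-0.01,0.89],[-0.54,-0.01,0.98]]
call [0.539 0.003 0.283] [ 0.61  0.23 -0.76]
[[1,4,-1],[1,7,-2],[0,10,-3],[0,12,-4],[-1,13,-6],[-3,13,-7],[-5,13,-9],[-7,12,-10],[-9,11,-12],[-11,8,-13],[-14,5,-14]]
[[-0.05,-0.0,0.09],[-0.09,0.0,0.17],[-0.14,0.0,0.26],[-0.19,0.0,0.35],[-0.23,0.01,0.43],[-0.28,0.01,0.52],[-0.32,0.01,0.6],[-0.36,0.02,0.69],[-0.4,0.02,0.77],[-0.44,0.03,0.86],[-0.48,0.03,0.94]]
call [0.525 0.008 0.269] [ 0.32  0.27 -0.91]
[[-3,-4,-1],[-5,-9,-2],[-8,-14,-2],[-10,-20,-2],[-13,-27,-2],[-15,-34,-1],[-17,-42,0],[-20,-50,2],[-22,-59,4],[-23,-69,7],[-25,-78,10]]
[[-0.04,0.01,0.08],[-0.08,0.02,0.16],[-0.12,0.03,0.24],[-0.16,0.05,0.32],[-0.2,0.06,0.4],[-0.24,0.08,0.48],[-0.27,0.1,0.56],[-0.31,0.12,0.63],[-0.34,0.14,0.71],[-0.37,0.16,0.78],[-0.4,0.18,0.86]]
```

```bash
python3 -m handwheel '{"hand":[0,0,0,0,0,0,0,0,0,0,0],"translation":[[8,6,3],[16,13,6],[23,20,8],[29,26,10],[34,33,11],[39,39,13],[43,45,13],[46,51,14],[48,56,14],[50,61,14],[51,65,13]],"turn":[[-0.05,0,0.09],[-0.1,0,0.18],[-0.15,0,0.27],[-0.2,-0.01,0.36],[-0.25,-0.01,0.45],[-0.3,-0.01,0.54],[-0.35,-0.01,0.63],[-0.4,-0.01,0.72],[-0.44,-0.01,0.8],[-0.49,-0.01,0.89],[-0.54,-0.01,0.98]]}'; python3 -m handwheel '{"hand":[0.5,1,1,1,1,1,1,1,1,1,1],"translation":[[1,4,-1],[1,7,-2],[0,10,-3],[0,12,-4],[-1,13,-6],[-3,13,-7],[-5,13,-9],[-7,12,-10],[-9,11,-12],[-11,8,-13],[-14,5,-14]],"turn":[[-0.05,0,0.09],[-0.09,0,0.17],[-0.14,0,0.26],[-0.19,0,0.35],[-0.23,0.01,0.43],[-0.28,0.01,0.52],[-0.32,0.01,0.6],[-0.36,0.02,0.69],[-0.4,0.02,0.77],[-0.44,0.03,0.86],[-0.48,0.03,0.94]]}'; python3 - <<'E'
from path import *
o=robot.get_obs(); q=np.array(o['q']); print(q.round(2))
d=np.array([np.cos(-.1),np.sin(-.1),0])
s=[x for x in ik(*pose(np.array([.5,-.07,.26]),d,0,1),n=20) if abs(x[3])<1]; rows(q,s[0],12,12)
E
```

```text
time: 19.68
position: [0.5383, 0.0033, 0.2816]
tool_rot: [0.795, 0.496, 0.343, 0.063]
ft_force: [0.8, -0.4, 0.5]
grip_width: 0.0002
grip_force: 0.0
time: 20.6
position: [0.5245, 0.0079, 0.2675]
tool_rot: [0.454, 0.865, 0.202, 0.074]
ft_force: [0.4, 1.4, 0.4]
grip_width: 0.0662
grip_force: 0.0
[-0.45  0.23  1.86  0.5   0.94 -1.33]
call [0.524 0.008 0.267] [ 0.31  0.28 -0.91]
[[-2,-4,-1],[-5,-8,-1],[-7,-13,-2],[-10,-18,-2],[-12,-24,-2],[-14,-30,-1],[-16,-37,0],[-18,-45,1],[-20,-53,3],[-22,-61,6],[-23,-70,8],[-24,-78,12]]
[[-0.04,0.01,0.08],[-0.08,0.02,0.15],[-0.11,0.03,0.22],[-0.15,0.04,0.3],[-0.18,0.05,0.37],[-0.22,0.06,0.44],[-0.25,0.08,0.51],[-0.29,0.1,0.58],[-0.32,0.11,0.65],[-0.35,0.13,0.72],[-0.38,0.15,0.79],[-0.41,0.17,0.85]]
```

```bash
python3 -m handwheel '{"hand":[1,1,1,1,1,1,1,1,1,1,1,1],"translation":[[-2,-4,-1],[-5,-8,-1],[-7,-13,-2],[-10,-18,-2],[-12,-24,-2],[-14,-30,-1],[-16,-37,0],[-18,-45,1],[-20,-53,3],[-22,-61,6],[-23,-70,8],[-24,-78,12]],"turn":[[-0.04,0.01,0.08],[-0.08,0.02,0.15],[-0.11,0.03,0.22],[-0.15,0.04,0.3],[-0.18,0.05,0.37],[-0.22,0.06,0.44],[-0.25,0.08,0.51],[-0.29,0.1,0.58],[-0.32,0.11,0.65],[-0.35,0.13,0.72],[-0.38,0.15,0.79],[-0.41,0.17,0.85]]}'; python3 - <<'E'
from lid import *
from ik import *
o=robot.get_obs(); print(o['q'].round(2)); p=np.array(o['position']); A0=R.from_quat(o['tool_rot'])
pi,_,W=cloud('wrist'); save('w7.png',pi)
r=lidfit(pi,W,box=(.45,.8,-.2,-.03)); print(*r)
pt,_,Wt=cloud('top'); print(*lidfit(pt,Wt,box=(.45,.8,-.2,-.03)))
L=A0.inv().apply(W.reshape(-1,3)-p).reshape(W.shape); m=(abs(L[...,0])<.013)&(abs(L[...,1])<.065)&(L[...,2]<.03)&(L[...,2]>-.06)
print('finger tip z',np.sort(L[...,2][m])[-8:])
m2=m&(L[...,2]>-.03)
if m2.any(): print('inner',np.abs(L[...,1][m2]).min(),np.abs(L[...,1][m2]).max())
d=np.array([np.cos(-.1),np.sin(-.1),0])
t,A=pose(np.array([.5664,-.0742,.13-.019]),d,0,1); print(((t-p)*1000).round(),(R.from_matrix(A)*A0.inv()).as_rotvec().round(3))
E
```

```text
time: 21.6
position: [0.5, -0.0702, 0.279]
tool_rot: [0.05, 0.999, 0.005, 0.001]
ft_force: [0.6, 0.3, -0.4]
grip_width: 0.0872
grip_force: 0.0
[-0.37  0.29  1.64  0.01  1.21 -1.84]
((578.1463623046875, -76.03721618652344), (59.917686462402344, 68.18085479736328), 83.1491928100586) [[540.7000122070312, -101.69999694824219], [608.4000244140625, -109.80000305175781], [615.5999755859375, -50.400001525878906], [547.9000244140625, -42.20000076293945]] 0.07379663164126607 [ 259  217   45   47 2044]
((625.9421997070312, -95.61006164550781), (26.39177703857422, 4.221887111663818), 78.00482940673828) [[621.0999755859375, -108.0999984741211], [625.2999877929688, -109.0], [630.7000122070312, -83.0999984741211], [626.5999755859375, -82.30000305175781]] 0.07313628850998843 [312 208  11   3  14]
finger tip z [-0.00979237 -0.00974856 -0.00971507 -0.00968552 -0.00968188 -0.00967131
 -0.00964172 -0.00936636]
inner 0.042529564805160035 0.053233803165250816
[  66.   -4. -149.] [-0.01   0.002 -0.   ]
```

View pics/w7.png

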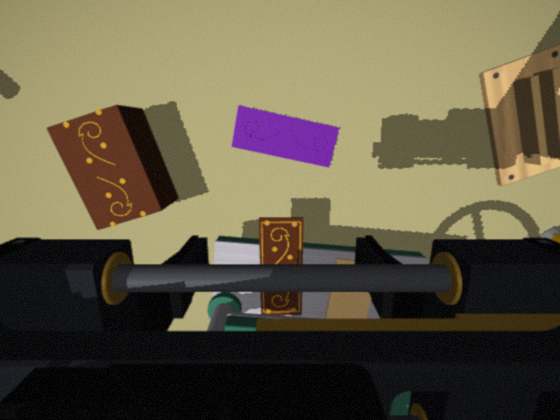

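```bash
python3 - <<'E'
from path import *
o=robot.get_obs(); p=np.array(o['position']); A0=R.from_quat(o['tool_rot'])
def G(x,y,z,yaw,deg):
    d=np.array([np.cos(yaw),np.sin(yaw),0]); t,A=pose(np.zeros(3),d,deg,1); return np.array([x,y,z])+.026*A[:,2],A
d=np.array([np.cos(-.11),np.sin(-.11),0]); e=np.array([.5445,-.072,.0715])
for deg in(8,12):
  for nm,g,yaw in(('pre',e-.055*d+[0,0,.06],-.11),('low',e-.055*d,-.11),('grip',e+.017*d,-.11),('out',e-.12*d+[0,0,.006],-.11),('up',e-.1*d+[0,0,.12],-.11),('stand',np.array([.452-.058*.97,.299-.058*.2425,.0435]),.245)):
    t,A=G(*g,yaw,deg); print(deg,nm,t.round(3),((t-p)*1000).round(),(R.from_matrix(A)*A0.inv()).as_rotvec().round(3),[x.round(2).tolist() for x in ik(t,A,n=10)])
E
```

```text
8 pre [ 0.493 -0.066  0.106] [  -8.    4. -174.] [-0.025 -0.133 -0.008] [[-0.38, 0.49, 1.96, 0.07, 0.56, -1.9]]
8 low [ 0.493 -0.066  0.046] [  -8.    4. -234.] [-0.025 -0.133 -0.008] [[-0.38, 0.62, 1.99, 0.1, 0.4, -1.93]]
8 grip [ 0.565 -0.074  0.046] [  64.   -4. -234.] [-0.025 -0.133 -0.008] [[-0.35, 0.67, 1.81, 0.06, 0.53, -1.86]]
8 out [ 0.429 -0.059  0.052] [ -72.   11. -228.] [-0.025 -0.133 -0.008] [[-0.43, 0.57, 2.15, 0.16, 0.29, -2.04]]
8 up [ 0.449 -0.061  0.166] [ -52.    9. -114.] [-0.025 -0.133 -0.008] [[-0.41, 0.33, 2.0, 0.07, 0.68, -1.92]]
8 stand [0.399 0.286 0.018] [-102.  356. -262.] [-0.001 -0.136  0.346] [[0.41, 0.68, 2.01, -0.07, 0.31, -1.34]]
12 pre [ 0.495 -0.067  0.106] [  -6.    3. -174.] [-0.033 -0.203 -0.008] [[-0.4, 0.48, 2.01, 0.13, 0.45, -1.97]]
12 low [ 0.495 -0.067  0.046] [  -6.    3. -234.] [-0.033 -0.203 -0.008] [[-0.4, 0.62, 2.04, 0.21, 0.29, -2.05]]
12 grip [ 0.567 -0.074  0.046] [  66.   -4. -234.] [-0.033 -0.203 -0.008] [[-0.35, 0.66, 1.86, 0.12, 0.42, -1.92]]
12 out [ 0.431 -0.059  0.052] [ -71.   11. -228.] [-0.033 -0.203 -0.008] [[-0.45, 0.58, 2.2, 0.41, 0.18, -2.3]]
12 up [ 0.45  -0.062  0.166] [ -51.    8. -114.] [-0.033 -0.203 -0.008] [[-0.43, 0.31, 2.05, 0.12, 0.58, -1.98]]
12 stand [0.401 0.286 0.018] [-100.  356. -262.] [ 0.004 -0.206  0.345] [[0.42, 0.68, 2.06, -0.18, 0.2, -1.23]]
```

```bash
python3 -m handwheel '{"hand":[1,1,1,1,1,1,1,1,1,1,1],"translation":[[-2,1,-30],[-4,2,-60],[-6,3,-90],[-8,4,-120],[-8,4,-150],[-8,4,-180],[-8,4,-205],[-8,4,-225],[-8,4,-234],[-8,4,-234],[-8,4,-234]],"turn":[[-0.01,-0.03,0],[-0.01,-0.07,0],[-0.02,-0.1,0],[-0.025,-0.133,-0.008],[-0.025,-0.133,-0.008],[-0.025,-0.133,-0.008],[-0.025,-0.133,-0.008],[-0.025,-0.133,-0.008],[-0.025,-0.133,-0.008],[-0.025,-0.133,-0.008],[-0.025,-0.133,-0.008]]}'; python3 -m handwheel '{"hand":[1,1,1,1,1,1,1,1],"translation":[[12,-1,0],[24,-3,0],[36,-4,0],[48,-5,0],[60,-7,0],[72,-8,0],[72,-8,0],[72,-8,0]],"turn":[[0,0,0],[0,0,0],[0,0,0],[0,0,0],[0,0,0],[0,0,0],[0,0,0],[0,0,0]]}'; python3 - <<'E'
from lid import *
for n in('scene','wrist'):
    p,d,W=cloud(n); save(f'{n}8.png',p)
    try:print(n,*lidfit(p,W,box=(.45,.8,-.2,-.03)))
    except Exception as e: print(n,e)
a,c=[cv2.imread(f'pics/{n}8.png') for n in('scene','wrist')]
cv2.imwrite('pics/m8.png',np.hstack([cv2.resize(a[150:270,250:390],(400,343)),cv2.resize(c,(400,343))]))
E
```

```text
time: 22.62
position: [0.4921, -0.0661, 0.0478]
tool_rot: [0.056, 0.996, -0.004, 0.071]
ft_force: [0.2, 0.2, -0.5]
grip_width: 0.0871
grip_force: 0.0
time: 23.28
position: [0.5655, -0.0746, 0.05]
tool_rot: [0.055, 0.996, -0.005, 0.073]
ft_force: [-1.1, 0.3, 0.4]
grip_width: 0.0869
grip_force: 0.0
scene ((595.2747802734375, -77.57942199707031), (58.94227981567383, 99.97514343261719), 80.36357879638672) [[541.0999755859375, -98.30000305175781], [639.5999755859375, -115.0], [649.5, -56.900001525878906], [550.9000244140625, -40.20000076293945]] 0.07252868540787794 [290 196  31  34 442]
wrist ((552.7863159179688, -73.59837341308594), (60.34539031982422, 18.238483428955078), 83.68669891357422) [[540.4000244140625, -102.5999984741211], [558.5, -104.5999984741211], [565.2000122070312, -44.599998474121094], [547.0, -42.599998474121094]] 0.07371325534425739 [ 222  234  115   30 3272]
```

View pics/m8.png

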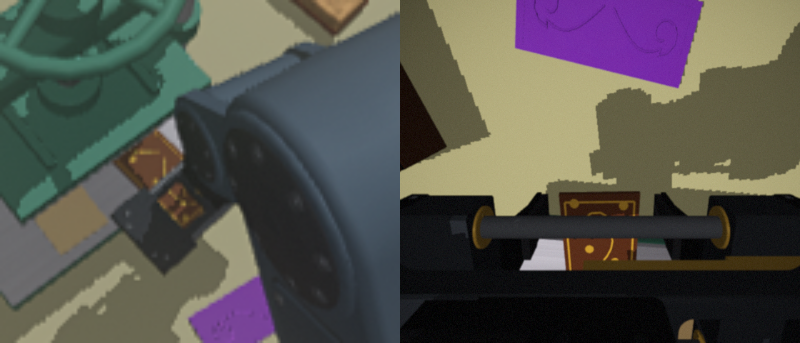

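```bash
python3 -m handwheel '{"hand":[1,0.8,0.7,0.6,0.6,0.6,0.6,0.6,0.6,0.6],"translation":[[0,0,-3],[0,0,-3],[0,0,-3],[0,0,-3],[0,0,-3],[0,0,-3],[0,0,-3],[0,0,-3],[0,0,-3],[0,0,-3]],"turn":[[0,0,0],[0,0,0],[0,0,0],[0,0,0],[0,0,0],[0,0,0],[0,0,0],[0,0,0],[0,0,0],[0,0,0]]}' 15; python3 -m handwheel '{"hand":[0.55,0.55,0.55],"translation":[[0,0,0],[0,0,0],[0,0,0]],"turn":[[0,0,0],[0,0,0],[0,0,0]]}' 15; python3 - <<'E'
from lid import *
p,d,W=cloud('wrist'); print(*lidfit(p,W,box=(.45,.8,-.2,-.03)))
E
```

```text
time: 24.22
position: [0.5647, -0.0745, 0.0457]
tool_rot: [0.056, 0.996, -0.005, 0.072]
ft_force: [0.2, -0.3, -0.2]
grip_width: 0.0597
grip_force: 15.0
time: 24.47
position: [0.5647, -0.0745, 0.0457]
tool_rot: [0.056, 0.996, -0.005, 0.072]
ft_force: [0.2, -0.6, 0.5]
grip_width: 0.0595
grip_force: 15.0
((551.8761596679688, -73.98334503173828), (62.82148742675781, 15.570474624633789), 83.70291900634766) [[540.7000122070312, -104.4000015258789], [556.2000122070312, -106.0999984741211], [563.0999755859375, -43.599998474121094], [547.5999755859375, -41.900001525878906]] 0.07370877642000828 [ 223  238  117   26 2973]
```

```bash
python3 -m handwheel '{"hand":[0.5,0.5,0.5,0.5,0.5,0.5,0.5,0.5,0.5],"translation":[[0,0,0],[0,0,0],[0,0,2],[0,0,4],[0,0,5],[-4,0.5,5],[-8,1,5],[-12,1,5],[-12,1,5]],"turn":[[0,0,0],[0,0,0],[0,0,0],[0,0,0],[0,0,0],[0,0,0],[0,0,0],[0,0,0],[0,0,0]]}' 25; python3 - <<'E'
from lid import *
for n in('scene','wrist'):
    p,d,W=cloud(n); r=lidfit(p,W,zc=.077,box=(.45,.8,-.2,-.03)); print(n,*r)
    P=p.astype(int); x,y,z=W[...,0],W[...,1],W[...,2]
    m=(abs(z-.078)<.012)&(x>.5)&(x<.66)&(y>-.11)&(y<-.045)&(P[...,0]-P[...,2]>20)&(P[...,0]<150)
    c=np.linalg.lstsq(np.c_[x[m],y[m],np.ones(m.sum())],z[m],rcond=None)[0]; print(m.sum(),'slope',c, x[m].min(),x[m].max())
E
```

```text
time: 25.27
position: [0.551, -0.073, 0.0505]
tool_rot: [0.056, 0.996, -0.005, 0.071]
ft_force: [-0.2, -0.8, -0.5]
grip_width: 0.0589
grip_force: 25.0
scene ((586.7492065429688, -76.19181060791016), (58.6151237487793, 114.97126007080078), 81.68031311035156) [[525.5999755859375, -96.9000015258789], [639.4000244140625, -113.5], [647.9000244140625, -55.5], [534.0999755859375, -38.900001525878906]] 0.07705069121407204 [290 195  35  35 440]
406 slope [-0.0153862   0.00846541  0.08695763] 0.5306335065171205 0.6478557642891767
wrist ((538.8876342773438, -72.42584228515625), (62.33717727661133, 15.603007316589355), 83.57474517822266) [[527.5999755859375, -102.5], [543.2000122070312, -104.30000305175781], [550.0999755859375, -42.29999923706055], [534.5999755859375, -40.599998474121094]] 0.07865693075358107 [ 223  238  117   26 2930]
5255 slope [-0.00519155  0.00152201  0.08147977] 0.5284070220632695 0.5880237902300818
```

```bash
python3 -m handwheel '{"hand":[0.5,0.5,0.5,0.5,0.5,0.5,0.5,0.5,0.5,0.5,0.5,0.5],"translation":[[-6,0.7,0],[-15,2,1],[-26,3,2],[-38,4,2],[-50,5,2],[-62,7,2],[-74,8,2],[-86,10,2],[-98,11,2],[-110,12,2],[-118,13,2],[-118,13,2]],"turn":[[0,0,0],[0,0,0],[0,0,0],[0,0,0],[0,0,0],[0,0,0],[0,0,0],[0,0,0],[0,0,0],[0,0,0],[0,0,0],[0,0,0]]}'; python3 -m handwheel '{"hand":[0.5,0.5,0.5,0.5,0.5,0.5,0.5],"translation":[[0,0,8],[0,0,25],[0,0,45],[0,0,65],[0,0,80],[0,0,85],[0,0,85]],"turn":[[0,0,0],[0,0,0],[0,0,0],[0,0,0],[0,0,0],[0,0,0],[0,0,0]]}'; cat > meas.py <<'E'
from lid import *
import sys
zc=float(sys.argv[1]); box=tuple(map(float,sys.argv[2:6]))
for n in('top','scene','wrist'):
    p,d,W=cloud(n); P=p.astype(int); x,y,z=W[...,0],W[...,1],W[...,2]
    try: print(n,*lidfit(p,W,zc=zc,box=box))
    except Exception as e: print(n,e); continue
    m=(abs(z-zc)<.012)&(x>box[0])&(x<box[1])&(y>box[2])&(y<box[3])&(P[...,0]-P[...,2]>20)&(P[...,0]<150)&(P[...,1]<.85*P[...,0])
    if m.sum()>20: print(m.sum(),'plane',np.linalg.lstsq(np.c_[x[m],y[m],np.ones(m.sum())],z[m],rcond=None)[0].round(4))
o=robot.get_obs(); print(o['position'].round(4),o['q'].round(2),o['tool_rot'].round(3))
E
python3 meas.py .163 .33 .65 -.2 .05
```

```text
time: 26.37
position: [0.4317, -0.0594, 0.0526]
tool_rot: [0.056, 0.996, -0.004, 0.07]
ft_force: [-0.0, 0.7, -0.1]
grip_width: 0.0598
grip_force: 25.0
time: 26.95
position: [0.4365, -0.0612, 0.1395]
tool_rot: [0.055, 0.996, -0.006, 0.074]
ft_force: [0.2, 0.3, 0.7]
grip_width: 0.059
grip_force: 25.0
top ((506.86651611328125, -67.11602783203125), (58.949432373046875, 119.09513092041016), 83.4407958984375) [[444.29998779296875, -89.5999984741211], [562.7000122070312, -103.19999694824219], [569.4000244140625, -44.599998474121094], [451.1000061035156, -31.0]] 0.166275495471911 [ 293  227   30   53 1136]
1107 plane [-0.0052  0.0028  0.1692]
scene ((512.5569458007812, -69.01244354248047), (60.56993865966797, 102.66997528076172), 85.02565002441406) [[458.79998779296875, -94.69999694824219], [561.0999755859375, -103.5999984741211], [566.2999877929688, -43.29999923706055], [464.0, -34.400001525878906]] 0.16516550865783164 [312 202  42  39 804]
826 plane [-0.0064  0.0012  0.1685]
wrist ((422.1379699707031, -59.70170593261719), (62.41032409667969, 15.553525924682617), 83.86238861083984) [[411.1000061035156, -89.9000015258789], [426.5, -91.5999984741211], [433.20001220703125, -29.5], [417.70001220703125, -27.799999237060547]] 0.16587992819268227 [ 223  238  117   26 2870]
5312 plane [-0.0053  0.0008  0.1681]
[ 0.4345 -0.0604  0.1373] [-0.43  0.37  2.07  0.08  0.56 -1.95] [ 0.056  0.996 -0.005  0.071]
```

```bash
python3 -m handwheel '{"hand":[0.5,0.5,0.5,0.5,0.5,0.5,0.5,0.5,0.5,0.5,0.5,0.5],"translation":[[-1,6,0],[-2,20,0],[-4,40,0],[-7,65,0],[-10,95,0],[-13,125,0],[-16,155,0],[-19,185,0],[-22,215,0],[-25,242,0],[-28,268,0],[-30,290,0]],"turn":[[0,0,0.01],[0,0,0.02],[0,0,0.04],[0,0,0.07],[0,0,0.1],[0,0,0.13],[0,0,0.16],[0,0,0.19],[0,0,0.22],[0,0,0.25],[0,0,0.28],[0,0,0.3]]}'; python3 -m handwheel '{"hand":[0.5,0.5,0.5,0.5,0.5,0.5,0.5],"translation":[[-2,18,0],[-4,35,-10],[-6,48,-25],[-6,56,-40],[-6,56,-55],[-6,56,-65],[-6,56,-65]],"turn":[[0,0,0.02],[0,0,0.04],[0,0,0.057],[0,0,0.057],[0,0,0.057],[0,0,0.057],[0,0,0.057]]}'; python3 meas.py .1 .28 .6 .2 .4
```

```text
time: 28.1
position: [0.4031, 0.2312, 0.1366]
tool_rot: [-0.095, 0.993, 0.006, 0.07]
ft_force: [-0.7, -0.6, -0.3]
grip_width: 0.059
grip_force: 25.0
time: 28.68
position: [0.3962, 0.285, 0.0698]
tool_rot: [-0.123, 0.99, 0.007, 0.068]
ft_force: [0.3, -0.7, -0.7]
grip_width: 0.0591
grip_force: 25.0
top ((470.1197814941406, 306.14471435546875), (105.94819641113281, 60.75333023071289), 14.834911346435547) [[411.1000061035156, 321.8999938964844], [426.70001220703125, 263.20001220703125], [529.0999755859375, 290.29998779296875], [513.5999755859375, 349.1000061035156]] 0.09577629689913758 [ 139  242   32   47 1046]
1033 plane [-0.0175 -0.0106  0.1073]
scene ((464.8352966308594, 303.3936767578125), (117.99394226074219, 59.91313171386719), 14.424863815307617) [[400.20001220703125, 317.70001220703125], [415.20001220703125, 259.70001220703125], [529.4000244140625, 289.1000061035156], [514.5, 347.1000061035156]] 0.0972373918706847 [ 228  324   51   42 1043]
1019 plane [-0.016  -0.0063  0.1066]
wrist ((385.7775573730469, 281.68402099609375), (15.527403831481934, 62.20246505737305), 14.435446739196777) [[370.5, 309.8999938964844], [386.0, 249.60000610351562], [401.0, 253.5], [385.5, 313.70001220703125]] 0.09985893534518636 [ 223  238  117   26 2968]
5677 plane [-0.0051 -0.0026  0.1024]
[0.3984 0.2855 0.0724] [ 0.41  0.56  1.99 -0.06  0.45 -1.36] [-0.122  0.99   0.008  0.071]
```

```bash
python3 -m handwheel '{"hand":[0.5,0.5,0.5,0.5,0.5,0.5,0.5,0.5],"translation":[[1,0,-6],[2,0,-16],[2.5,-0.2,-26],[2.5,-0.3,-36],[2.5,-0.3,-44],[2.5,-0.3,-49],[2.5,-0.3,-49],[2.5,-0.3,-49]],"turn":[[0,0,0],[0,0,-0.005],[0,0,-0.006],[0,0,-0.006],[0,0,-0.006],[0,0,-0.006],[0,0,-0.006],[0,0,-0.006]]}'; python3 meas.py .05 .28 .6 .2 .4
```

```text
time: 29.5
position: [0.4013, 0.2852, 0.0237]
tool_rot: [-0.119, 0.99, 0.008, 0.072]
ft_force: [0.4, 1.3, -0.5]
grip_width: 0.0592
grip_force: 25.0
top ((475.3772277832031, 306.3013610839844), (107.51842498779297, 61.93061447143555), 14.406486511230469) [[415.6000061035156, 322.8999938964844], [431.0, 262.8999938964844], [535.2000122070312, 289.70001220703125], [519.7000122070312, 349.70001220703125]] 0.05003774624025936 [144 241  31  46 985]
972 plane [-0.011  -0.0076  0.0576]
scene ((474.03704833984375, 304.2381591796875), (108.27485656738281, 60.008819580078125), 13.900768280029297) [[414.29998779296875, 320.3999938964844], [428.70001220703125, 262.1000061035156], [533.7999877929688, 288.1000061035156], [519.4000244140625, 346.3999938964844]] 0.05044927345522132 [229 324  46  40 949]
933 plane [-0.0089  0.0008  0.0545]
wrist ((389.3207092285156, 281.6418151855469), (15.862361907958984, 62.28724670410156), 13.374714851379395) [[374.3999938964844, 310.1000061035156], [388.79998779296875, 249.5], [404.20001220703125, 253.1999969482422], [389.79998779296875, 313.79998779296875]] 0.05219459632969309 [ 223  238  117   26 2971]
5726 plane [-0.0012 -0.0003  0.0526]
[0.4016 0.2853 0.0242] [ 0.41  0.66  2.01 -0.08  0.32 -1.33] [-0.119  0.99   0.008  0.072]
```

```bash
python3 -m handwheel '{"hand":[0.5,0.5,0.5,0.5],"translation":[[-1,-0.3,-2],[-1.5,-0.5,-4],[-1.5,-0.5,-5],[-1.5,-0.5,-5]],"turn":[[0,0,0],[0,0,0],[0,0,0],[0,0,0]]}' | egrep 'pos|ft'
```

```text
position: [0.3995, 0.2846, 0.0186]
ft_force: [0.5, 0.3, -0.8]
```

```bash
python3 -m handwheel '{"hand":[0.5,0.5,0.5],"translation":[[0,0,-0.7],[0,0,-0.7],[0,0,-0.7]],"turn":[[0,0,0],[0,0,0],[0,0,0]]}' | egrep 'pos|ft'
```

```text
position: [0.3998, 0.2847, 0.018]
ft_force: [0.7, -0.0, -0.2]
```

```bash
python3 -m handwheel '{"hand":[0.5,0.5,0.5],"translation":[[0,0,-0.7],[0,0,-0.7],[0,0,-0.7]],"turn":[[0,0,0],[0,0,0],[0,0,0]]}' | egrep 'pos|ft'
```

```text
position: [0.3998, 0.2847, 0.0176]
ft_force: [-0.2, 0.0, 4.2]
```

```bash
python3 -m handwheel '{"hand":[0.72,0.8,0.9,1,1,1],"translation":[[0,0,0],[0,0,0],[0,0,0],[0,0,0],[0,0,0],[0,0,0]],"turn":[[0,0,0],[0,0,0],[0,0,0],[0,0,0],[0,0,0],[0,0,0]]}'; python3 -m handwheel '{"hand":[1,1,1,1,1,1,1,1,1,1,1,1],"translation":[[0,0,3],[0,0,12],[0,0,25],[0,0,45],[0,0,70],[0,0,95],[0,-30,120],[0,-70,140],[0,-110,160],[0,-150,170],[0,-190,170],[0,-190,170]],"turn":[[0,0,0],[0,0,0],[0,0,0],[0,0,0],[0,0,0],[0,0,0],[0,0,0],[0,0,0],[0,0,0],[0,0,0],[0,0,0],[0,0,0]]}'; python3 meas.py .045 .28 .6 .2 .4; python3 - <<'E'
from h import *
for n in('top','scene'):
    p,d,W=cloud(n); P=p.astype(int); x,y,z=W[...,0],W[...,1],W[...,2]
    bd=(z>.006)&(z<.06)&(x>.3)&(x<.6)&(y>.2)&(y<.42)
    k,l,st,_=cv2.connectedComponentsWithStats(bd.astype(np.uint8)); j=1+st[1:,4].argmax()
    q=(l==j)&(z<.02); print(n,'board',cv2.minAreaRect(W[q][:,:2].astype(np.float32)*1000))
E
```

```text
time: 30.98
position: [0.3997, 0.2847, 0.0172]
tool_rot: [-0.119, 0.99, 0.008, 0.072]
ft_force: [-0.2, -0.7, 0.6]
grip_width: 0.0842
grip_force: 0.0
time: 31.98
position: [0.4011, 0.0891, 0.1891]
tool_rot: [-0.115, 0.991, 0.006, 0.074]
ft_force: [0.2, -0.0, -0.6]
grip_width: 0.0871
grip_force: 0.0
top ((453.0030212402344, 300.9777526855469), (149.1387176513672, 62.45050048828125), 13.909208297729492) [[373.1000061035156, 313.3999938964844], [388.1000061035156, 252.6999969482422], [532.9000244140625, 288.6000061035156], [517.9000244140625, 349.20001220703125]] 0.04466262659246001 [ 145  242   34   63 1394]
1383 plane [ 0.0004 -0.0095  0.0473]
scene ((452.06103515625, 298.6357421875), (149.8348846435547, 59.979705810546875), 13.986224174499512) [[372.1000061035156, 309.6000061035156], [386.6000061035156, 251.39999389648438], [532.0, 287.6000061035156], [517.5, 345.79998779296875]] 0.04493282489886863 [ 230  325   59   47 1316]
1279 plane [ 0.0009 -0.0022  0.0452]
wrist ((422.9577941894531, 290.87164306640625), (87.77516174316406, 61.30671691894531), 13.712950706481934) [[373.1000061035156, 310.20001220703125], [387.6000061035156, 250.6999969482422], [472.8999938964844, 271.5], [458.29998779296875, 331.1000061035156]] 0.045768005242769666 [ 410  197   69   67 2723]
2664 plane [0.0009 0.0026 0.0446]
[0.3995 0.0943 0.1878] [-0.08  0.23  2.08  0.07  0.7  -1.93] [-0.118  0.99   0.008  0.072]
top board ((453.0771179199219, 299.3221740722656), (170.24705505371094, 115.5919189453125), 13.66321849822998)
scene board ((451.4306945800781, 298.94195556640625), (170.0848846435547, 111.51106262207031), 13.77652359008789)
```

The panel lies flat at 45 mm, its centre within about 1.5 mm of the stand's centre and its yaw matching the rails. The robot is clear, so I hand in.

```bash
python3 -c "
from rig import hand_in; print(hand_in())"
```

```text
the job is handed in; nothing more can be done
None
```

The inlaid walnut lid panel now lies flat, inlay up, lengthwise on the drying stand's rails, centred to about 1.5 mm by the cameras; I handed the job in at about 32 s, no other object was touched, and no verdict was returned.

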